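# Zero the spherometer on the flat, then balance it on the convex lens

## Task

Check the curvature of the convex lens: lift the spherometer up and off its hook, stand it on the optical flat, let go and press the yellow zero key on the readout. Then balance it upright on the crown of the lens, feet evenly round the top, let go and press the green record key, leaving it standing there. Set it down gently, press each key only while the spherometer stands by itself in its right place, keep the fingers off the lens and the flat, and leave everything else as it is.

Things in the scene. Friction and masses are not known exactly. Their poses are not given: they have to be found in the camera images.
- gauge: Spherometer: tripod, 0.22 to 0.34 kg. Three 6 mm steel ball feet on a 22 mm radius, an aluminium disc 60 mm across 14 to 24 mm up, a grey barrel 32 mm across to 61 mm up, a round black grip cap 24 mm across 61 to 91 mm up, a steel ring on top. Starts hanging from the hook. Origin: on its axis, in the plane of the feet's undersides; z up.
- gauge_grip (a point): Middle of the gauge's round black grip cap (24 mm across, 30 mm tall), on its axis, 76 mm above the plane of its feet: grasp here.
- gauge_ring (a point): Centre of the steel ring on top of the gauge, 104 mm above the plane of the feet: 5 mm wire, 23 mm inside, standing upright in the gauge's y-z plane; its top is 120.5 mm above the feet. At the start it hangs over the hook, the feet about 60 mm above the worktop, and can swing a little.
- plunger (a joint): The gauge's spring plunger between its feet (reading, m): 0 when free, tip then 4 mm below the plane of the feet; 0.004 when the gauge stands on a flat surface, 0.007 when it stands square on this lens. Its spring gives 0.3 to 0.75 N.
- hook_stand: Steel stand: black round base 96 mm across, 12 mm thick, a 10 mm post with a black end cap, top at 184 mm. A hook of 6 mm wire points from the post along the stand's -x axis and dips slightly, the tip turning up. Fixed. Origin: centre of the base's underside, under the post.
- hook_dip (a point): Lowest point of the hook (wire's centre), where the ring hangs: 50 mm from the post along the stand's -x, 172.5 mm up. The gauge hangs below this point. The ring can rise about 17 mm on the hook before its lower side meets it, and must rise about 9 mm to clear the tip.
- hook_tip (a point): Centre of the upturned tip of the hook: 66 mm from the post along the stand's -x, 181 mm up (its round end 3 mm higher).
- flat_top (a point): Centre of the top of the optical flat: a level glass disc 68 mm across in a round silver cell 94 mm across; top 20 mm above the worktop. Fixed. The lens and the flat may stand in either of two places.
- lens_crown (a point): Highest point of the plano-convex lens: a pale blue glass dome of 80 mm radius of curvature, 68 mm across, in a round sloping black cell 116 mm across at the foot; crown 23.6 mm above the worktop, the rim of the glass 16 mm. Fixed. When the gauge stands on the crown, the plane of its feet lies 3 mm below this point; set down or let go more than about 8 mm off centre, it may topple.
- readout: Grey readout box, 92 mm deep, 128 mm wide, with a display sloping at the back (+x; up to 43 mm high) and two round keys 23 mm across on the low front deck (26 mm high). Fixed. Origin: centre of its underside.
- zero_key_top (a point): Centre of the top of the yellow zero key, 34 mm above the worktop when not pressed; the left-hand key (readout +y).
- record_key_top (a point): Centre of the top of the green record key, 34 mm above the worktop when not pressed; the right-hand key (readout -y), 68 mm from the yellow one.
- zero_key (a joint): Travel of the yellow key, downward (m): 0 out, 0.005 fully in; it counts as pressed beyond 0.003. A spring takes 1.2 N to start it and 4.2 N to press it fully.
- record_key (a joint): Travel of the green key, downward (m): same as the yellow one.
- objective_case: Bystander: round objective case, clear lid on dark body, 42 mm across, 64 mm tall, behind the work. Origin: centre of its underside.
- amber_vial: Bystander: small brown bottle with black cap, 34 mm across, 78 mm tall, left of the monitor's foot. Origin: centre of its underside.
- sticky_pad: Bystander: yellow note pad, 51x77x13 mm, on the right. Origin: centre of its underside.
- lens_tissue: Bystander: blue booklet of lens tissue, 102x75x12 mm, on the right. Origin: centre of its underside.

How it is judged (in metres and radians):
On the way, in this order (a step that is already met when the one before it is completed fails the run):
1. the spherometer has been lifted off the hook (distance between gauge_ring and hook_dip above 0.06 m and angle between gauge's own z axis and vertical below 0.5 rad), for 0.1 s.
2. it stands by itself on the optical flat, upright, its plunger pushed level with its feet (horizontal distance between gauge and flat_top below 0.014 m and angle between gauge's own z axis and vertical below 0.06 rad and value of joint plunger between 0.003 and 0.005 m and contact force between gauge and flat above 1 N and contact force between the fingers and gauge below 0.05 N and linear speed of gauge below 0.02 m/s and angular speed of gauge below 0.25 rad/s), for 0.2 s.
3. the yellow zero key is pressed while it stands there (all of step 2 and value of joint zero_key above 0.003 m), for 0.05 s.
4. it balances by itself on the crown of the lens, all feet and plunger on the glass (horizontal distance between gauge and lens_crown below 0.01 m and angle between gauge's own z axis and vertical below 0.15 rad and value of joint plunger above 0.006 m and contact force between gauge and lens above 1 N and contact force between the fingers and gauge below 0.05 N and linear speed of gauge below 0.02 m/s and angular speed of gauge below 0.25 rad/s and value of joint zero_key below 0.001 m), for 0.4 s.
5. the green record key is pressed while it balances there (horizontal distance between gauge and lens_crown below 0.01 m and angle between gauge's own z axis and vertical below 0.15 rad and value of joint plunger above 0.006 m and contact force between gauge and lens above 1 N and contact force between the fingers and gauge below 0.05 N and linear speed of gauge below 0.02 m/s and angular speed of gauge below 0.25 rad/s and value of joint record_key above 0.003 m), for 0.05 s.
At the end, for the whole second after the job is handed in: The spherometer stands by itself, still, on the lens: its axis within 10 mm of the crown, leaning less than 0.15 rad, its plunger pushed in more than 6 mm (so the feet rest on the dome round the crown); both keys are out again (all of step 4 and value of joint record_key below 0.001 m); the robot touches nothing.
It fails at once if a key is pressed while the spherometer is not standing in its right place (yellow: on the flat, green: on the lens) ((value of joint zero_key above 0.003 m and (horizontal distance between gauge and flat_top above 0.02 m or contact force between gauge and flat below 0.3 N)) or (value of joint record_key above 0.003 m and (horizontal distance between gauge and lens_crown above 0.015 m or contact force between gauge and lens below 0.3 N))).
It fails at once if the spherometer is tipped over (angle between gauge's own z axis and vertical above 0.9 rad).
It fails at once if the spherometer is set down hard on the lens or the flat (more than 50 N) (contact force between gauge and lens above 50 N or contact force between gauge and flat above 50 N).
It fails at once if the fingers touch the lens, the flat or their cells (contact force between the fingers and lens above 0.5 N or contact force between the fingers and flat above 0.5 N).
It fails at once if a bystander (objective case, brown bottle, note pad, tissue booklet) is shoved more than 20 mm (distance of any of objective_case, amber_vial, sticky_pad, lens_tissue from where it was at the start of the episode above 0.02 m).
It also fails if it takes over 72 s, if anything falls off the work surface, if the arm or the gripper's body presses on something with over 40 N, if the wrist force passes 120 N, or if a joint passes its speed limit or range.

## Robot

A 7-joint arm with a two-finger parallel gripper is mounted at the origin on a cart in front of the work surface, level with it; the furniture and walls round the work are solid. World frame = base frame: x ahead of the robot, y to its left, z up, the work surface at z = 0. Lengths are in mm, angles in rad, forces in N, time in s.
With the tool pointing down it reaches from about 425 to 950 mm from the base axis. Payload 4.7 kg.
Tool frame: the origin (TCP) lies on the mounting face of the last link; the fingertips stand 182 mm ahead of it and the grasp point (between the pads) lies 164 mm ahead of it; z points along the fingers, y is the line along which they close (so a half turn about z gives the same grasp; the last joint's range is limited). The gripper opens to 87 mm and grips with 3 to 60 N. Pads are 19 mm wide; open, the fingers measure 117 mm over their backs; the gripper's body (75 mm by 190 mm) begins 51 mm behind the grasp point.
Start: joints at [-1.181, 0.469, -0.049, 1.532, 0.024, 1.141, -0.082], TCP at [274.462, 616.685, 404.773] pointing down, gripper open.
Joint ranges: [-2.59, 2.59], [-0.33, 1.99], [-1.39, 1.29], [0.1, 2.45], [-1.04, 4.18], [0.21, 1.99], [-2.66, 2.66]. Speed limits (rad/s): [2.57, 2.57, 3.14, 3.14, 3.14, 3.14, 3.14].

## Interface

Orientations are given as a unit quaternion [w, x, y, z].
In Python, from station import ctrl, capture, camera_params, ticket, find_in, landmark_of gives the robot as it stands.
- The arm moves only by the tool play_rows, never from a script. Its argument "commands" is a list of rows, each an object with "delta_pos": the shift along the tool's x, y, z in m, a list of three; "twist": the turn about the tool's z in rad. In form: [{"delta_pos": [dx, dy, dz], "twist": twist}, ...]. A call has 1 to 8 rows; each row is the pose to reach, as a shift and turn from the pose commanded when the call began, along the tool's axes at that moment; what a row does not reach only later rows make up. A row lasts 1/12 s, in which the tool goes at most 41.7 mm and 7.16 degrees, less where a joint would pass 70% of its speed; a pose out of reach is approached as far as the arm can. A call with a gripper value outside its range is refused whole. "claw" is the finger opening in m, from 0 to 0.087, set as the call begins (left out, the last holds). The fingers move at their own pace and stop on an object; "force" is the grip in N (left out, the last holds). Time passes only in rows, so rows that repeat a pose let the fingers close. It gives the time, the measured TCP pose, the force, the opening and the grip force at its end, in the units of the state.
- ctrl.state(): the state, without advancing time (a new reading comes with each control period).
- capture(name): name is "side" or "top"; returns the picture (480x640x3 uint8, red, green, blue); there is no depth.
- camera_params(name): a dict with "fovy" (degrees; the focal length in pixels is half the picture's height over the tangent of half this angle, whatever the lens; pixels are square), "cx", "cy" (the principal point, pixels), "world_from_camera" (4x4, takes a point from camera to world coordinates). Camera axes: x right, y up, looking along -z (the intrinsics and any distortion apply to the point x, -y, -z); pixel columns grow to the right and rows downward; lengths in mm; the calibration is good to about 2 mm. A picture is of the moment at which its call begins. camera_params takes no time and is no camera call.
- ticket.finish_job(): hands the job in; it is judged then, once.
Trained networks look in the newest picture that a camera, given by its name, has taken for a name from the list of things; names that differ only in an ending like _2 or _b are one class to them, and where a whole thing is asked for, a point or a joint stands for the part that bears it (a point fixed in the world has none). Each returns a list of dicts, best first, with "conf" (0 to 1); they miss things now and then, are a little off and sometimes report something else, mostly with a low value. They report only what shows in the picture. A call takes as long as a camera call.
- find_in(thing, camera): "bbox" ([centre column, centre row, width, height] in pixels, round what is visible of it).
- landmark_of(thing, camera): "centre" ([column, row] in pixels: a listed point, or the origin of a listed thing).
The state is a dict: "time": time; "q": joint angles; "dq": joint speeds; "joint_torque": joint torques, N m; "tcp_pos": TCP position; "tool_rot": TCP orientation; "contact_force": force on the tool from outside, world axes, zero at the start; "torque": the same for the moment, N m; "gripper_width": opening from 0.0 (shut) to 1.0 (fully open); "grip_force": force on a finger pad.
Only numpy, scipy, OpenCV 4.12 (cv2) and the standard library are available. Lean on these libraries where they do the work, as an engineer would, in place of code of your own. Each camera call takes 0.05 s, during which the arm holds its last target. There are 200 camera calls.

## Working session

There is one attempt and no reset: what is moved stays moved. The work goes in short steps, Python scripts to look and compute and a tool call to move; the robot and the scene stay as the last step left them, time stands still between calls to the robot, and variables do not carry over. Pictures are saved under pics/ and viewed, at most 10 in all, crops included, and the job is handed in when it is done.

Besides the shell and the picture viewer there is one more tool, called after "Request:" as name(argument=value, ...), one argument or row to a line, values as JSON. play_rows: Moves the arm, as the interface text tells. Its arguments: {"type":"object","properties":{"commands":{"type":"array"},"claw":{"type":"number"},"force":{"type":"number"}},"required":["commands"]}

```bash
ls; mkdir -p pics
python3 - <<'E'
from station import *
import cv2
s=ctrl.state(); print(s)
for c in("side","top"):
    p=camera_params(c); print(c,p)
    cv2.imwrite(f"pics/{c}0.png",capture(c)[:,:,::-1])
    for t in["gauge_grip","gauge_ring","hook_dip","hook_tip","flat_top","lens_crown","zero_key_top","record_key_top","hook_stand","readout","gauge","objective_case","amber_vial","sticky_pad","lens_tissue"]:
        print(t,[(round(d["conf"],2),[round(float(x),1) for x in d["centre"]]) for d in landmark_of(t,c)[:2]])
E
```

```text
pics
{'time': 0.0, 'q': array([-1.18093158,  0.46943444, -0.04858428,  1.53369243,  0.02412355,
        1.14100678, -0.08230197]), 'dq': array([ 3.24149141e-04,  9.86037983e-05,  2.26021444e-04, -2.45242081e-04,
       -7.95868115e-05,  5.66715575e-04,  7.91522452e-05]), 'joint_torque': array([-1.26029096e-03, -5.07982779e+01, -8.13800306e-02, -2.36144882e+01,
       -6.14174455e-02,  3.80668638e-02,  1.64097146e-04]), 'tcp_pos': array([274.36281672, 616.45436235, 403.70441951]), 'tool_rot': array([-1.54647003e-04,  2.07841056e-01,  9.78162124e-01, -9.64976413e-04]), 'contact_force': array([ 0.26793994, -0.53801641, -0.17607485]), 'torque': array([-8.67730713e-05,  1.07695978e-02, -7.52088889e-03]), 'grip_force': 0.0, 'gripper_width': 1.0021856276319077}
side {'fovy': 55.31812464187809, 'cx': 318.7718443148624, 'cy': 231.47508321830776, 'world_from_camera': array([[-9.99311099e-01, -3.53938966e-02,  1.11623838e-02,
         5.91770217e+02],
       [ 3.14042167e-02, -6.46180201e-01,  7.62538473e-01,
         8.18756551e+02],
       [-1.97762965e-02,  7.62363706e-01,  6.46846565e-01,
 
[... 1098 characters left out ...]
01,
         1.77275405e+03],
       [ 0.00000000e+00,  0.00000000e+00,  0.00000000e+00,
         1.00000000e+00]])}
gauge_grip [(0.55, [244.4, 262.5])]
gauge_ring [(0.57, [239.1, 260.7]), (0.52, [244.5, 261.3])]
hook_dip [(0.89, [237.7, 255.5])]
hook_tip [(0.77, [239.7, 263.0])]
flat_top [(0.73, [301.1, 278.3])]
lens_crown [(0.94, [361.8, 273.6])]
zero_key_top [(0.57, [185.9, 262.4])]
record_key_top [(0.54, [201.6, 266.6])]
hook_stand [(0.95, [251.8, 258.8]), (0.59, [454.2, 319.3])]
readout [(0.59, [200.3, 264.2])]
gauge [(0.5, [242.2, 268.9])]
objective_case [(0.54, [268.4, 211.5])]
amber_vial [(0.58, [292.2, 181.6])]
sticky_pad [(0.66, [437.0, 277.4])]
lens_tissue [(0.67, [454.6, 317.2])]
```

View pics/side0.png

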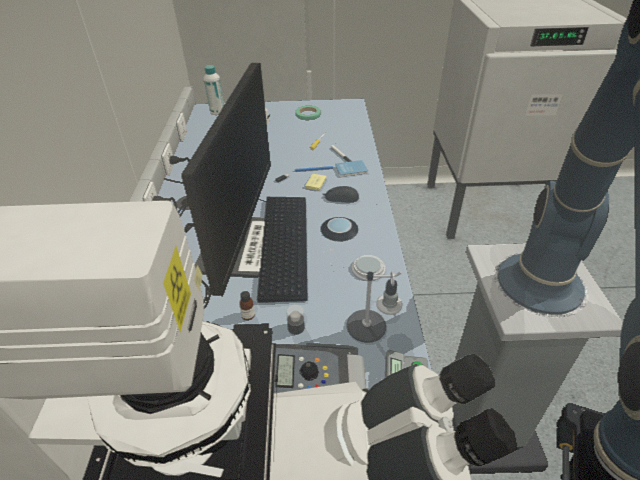

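View pics/top0.png

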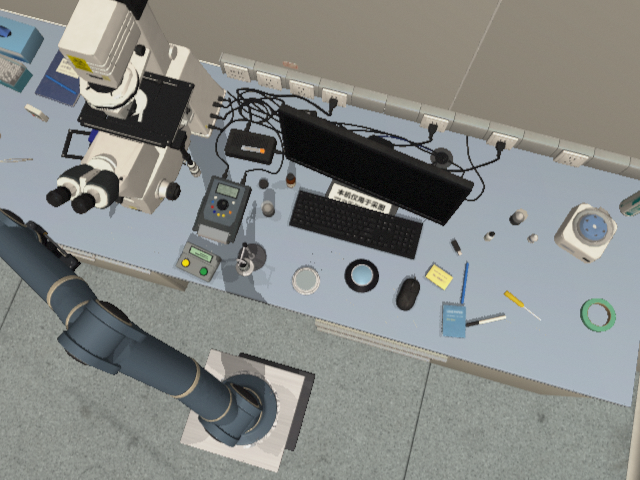

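```bash
cat > h.py <<'E'
import numpy as np,cv2
from station import *
def cam(c):
    p=camera_params(c); return 240/np.tan(np.radians(p["fovy"]/2)),p["cx"],p["cy"],np.array(p["world_from_camera"])
def onz(c,uv,z):
    f,cx,cy,T=cam(c); d=T[:3,:3]@np.array([(uv[0]-cx)/f,-(uv[1]-cy)/f,-1]); o=T[:3,3]
    return (o+d*(z-o[2])/d[2])[:2]
def proj(c,X):
    f,cx,cy,T=cam(c); q=T[:3,:3].T@(np.array(X,float)-T[:3,3]); return np.array([cx-f*q[0]/q[2],cy+f*q[1]/q[2]])
def tri(uvs):
    A=np.zeros((3,3));b=np.zeros(3)
    for c,uv in uvs.items():
        f,cx,cy,T=cam(c); d=T[:3,:3]@np.array([(uv[0]-cx)/f,-(uv[1]-cy)/f,-1]); d/=np.linalg.norm(d); P=np.eye(3)-np.outer(d,d); A+=P;b+=P@T[:3,3]
    return np.linalg.solve(A,b)
E
python3 - <<'E'
from h import *
np.set_printoptions(precision=1,suppress=True)
for n,z,s,t in[("flat",20,(366.6,263),(301.1,278.3)),("lens",23.6,(338.6,224),(361.8,273.6)),("dip",172.5,(393.4,274.1),(237.7,255.5)),("tip",181,(399.9,271.6),(239.7,263)),("stand",0,(366.9,325.8),(251.8,258.8)),("green",34,(419,364),(201.6,266.6)),("vial",0,(247.8,316.9),(292.2,181.6)),("ring",156.5,(389.4,278.4),(239.1,260.7)),("gauge",60,(391,306.5),(242.2,268.9)),("pad",0,(313.8,182.3),(437,277.4))]:
    print(n,onz("side",s,z),onz("top",t,z),tri({"side":s,"top":t}))
a=cv2.imread("pics/side0.png");b=cv2.imread("pics/top0.png")
A=cv2.resize(a[200:350,320:430],None,fx=4,fy=4,interpolation=cv2.INTER_CUBIC)
B=cv2.resize(b[220:320,165:385],None,fx=3.6,fy=3.6,interpolation=cv2.INTER_CUBIC)
cv2.imwrite("pics/sc.png",A);cv2.imwrite("pics/tc.png",B)
E
```

```text
flat [450.1 -76.4] [446.6 -58.5] [448.4 -60.9  33.5]
lens [ 516. -244.] [ 516.5 -248.1] [ 516.4 -248.    20.6]
dip [419.9 116.8] [435.9 134.2] [428.3 131.8 190. ]
tip [406.6 118.2] [413.9 119.2] [410.3 119.6 183.8]
stand [470.4 120.8] [468.3 123. ] [469.3 122.3   1.3]
green [374.  254.9] [391.5 267.9] [383.8 264.8  52.5]
vial [763.6  79.4] [772.2  72. ] [769.2  73.3  -5.2]
ring [427.  114.1] [424.2 128.5] [426.  125.2 166.7]
gauge [415.4 113.6] [417.1 131. ] [416.7 127.2  75.2]
pad [ 585.2 -505.2] [ 578.2 -494.8] [ 581.2 -494.9    5.4]
```

View pics/sc.png

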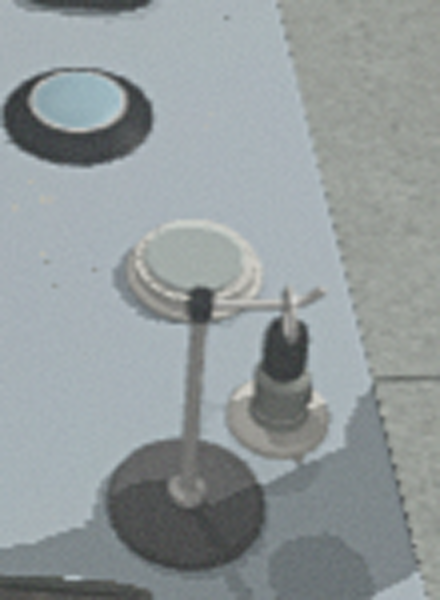

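View pics/tc.png

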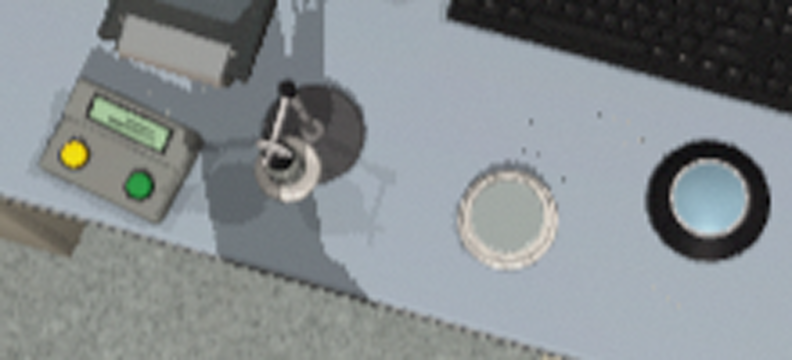

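Run:
```python
from h import *
np.set_printoptions(precision=1,suppress=True)
im={c:cv2.imread(f"pics/{c}0.png") for c in("side","top")}
for c,n,uv,z in[("side","lens",(339.5,225),16),("top","lens",(361.9,275.3),16),("side","flat",(369,264.3),20),("top","flat",(306.1,280),20),("top","yel",(185.6,262.8),34),("top","grn",(203.6,271.4),34),("side","grn",(418,364),34)]:
    lab=cv2.cvtColor(im[c],cv2.COLOR_BGR2LAB).astype(int); u,v=map(round,uv)
    ref=np.median(lab[v-1:v+2,u-1:u+2].reshape(-1,3),0)
    m=(np.abs(lab-ref)@[.5,1,1]<(16 if n!="flat" else 11)).astype(np.uint8)
    if n in("yel","grn"): m=(np.abs(lab-ref)@[.3,1,1]<45).astype(np.uint8)
    w=np.zeros_like(m);w[v-22:v+23,u-24:u+25]=1;m*=w
    k,l,st,ce=cv2.connectedComponentsWithStats(m,connectivity=4); i=l[v,u]
    cn=max(cv2.findContours((l==i).astype(np.uint8),0,1)[0],key=len)
    e=cv2.fitEllipse(cv2.convexHull(cn)) if len(cn)>4 else None
    print(c,n,ce[i],st[i],e, onz(c,ce[i],z), e and onz(c,e[0],z))
```

```text
side lens [338.7 224.5] [328 218  23  15 252] ((338.8490905761719, 224.6185302734375), (14.113143920898438, 22.475831985473633), 89.88688659667969) [ 515.3 -250.6] [ 514.8 -250.2]
top lens [361.6 274.9] [352 267  20  18 271] ((361.6087341308594, 274.732666015625), (18.26314353942871, 19.69392967224121), 97.479248046875) [ 513.7 -248.7] [ 514.2 -248.6]
side flat [362.3 258. ] [345 242  36  31 624] ((359.8543701171875, 256.49072265625), (32.213356018066406, 47.23855209350586), 106.83433532714844) [459.7 -96.5] [ 465.9 -103.1]
top flat [305.4 279.1] [296 268  20  23 339] ((305.332275390625, 278.6116027832031), (20.163288116455078, 22.17435646057129), 0.7572064995765686) [448.  -72.9] [449.4 -72.3]
top yel [185.  262.2] [182 259   7   7  33] ((185.0, 262.1596984863281), (6.075907230377197, 6.07940149307251), 0.0) [390.4 325.6] [390.6 325.7]
top grn [203.1 271. ] [200 268   7   7  36] ((203.06951904296875, 271.0348815917969), (6.079078674316406, 6.424206733703613), 33.55302429199219) [378.8 258.2] [378.7 258.3]
side grn [417.2 362.6] [412 361  11   4  32] ((417.0653076171875, 363.862548828125), (6.517509460449219, 10.108198165893555), 94.00151824951172) [377.1 251.2] [378.1 254.4]
```

```bash
python3 - <<'E'
from h import *
np.set_printoptions(precision=1,suppress=True)
S=lambda x,y:((x+.5)/4-.5+320,(y+.5)/4-.5+200)
T=lambda x,y:((x+.5)/3.6-.5+165,(y+.5)/3.6-.5+220)
for n,z,s,t in[("flat",20,(196,257),(508,216)),("base",12,(186,503),(314,132)),("postcap",184,(202,290),(287,88)),("tip",183,(323,291),(263,150)),("disc",84,(278,415),(287,168)),("cap",136,(286,350),(283,160)),("captop",151,(289,325),(281,158))]:
    s=S(*s);t=T(*t);print(n,onz("side",s,z),onz("top",t,z),tri({"side":s,"top":t}))
E
python3 - <<'E'
import cv2
a=cv2.imread("pics/side0.png")[260:320,365:425];b=cv2.imread("pics/top0.png")[235:285,225:275]
import numpy as np
A=cv2.resize(a,(400,400),interpolation=2);B=cv2.resize(b,(400,400),interpolation=2)
cv2.imwrite("pics/gg.png",np.hstack([A,B]))
E
```

```text
flat [445.  -72.7] [446.5 -74.6] [445.7 -74.3  18.9]
base [473.7 128.8] [474.4 123.1] [474.2 124.4   7. ]
postcap [472.1 119.4] [473.4 123.4] [472.7 122.7 187.4]
tip [406.5 122.5] [416.9 126.2] [411.9 126.3 188.7]
disc [423.4 124.3] [423.4 122.1] [423.3 122.6  82.1]
cap [422.6 121.6] [420.9 117.1] [421.7 117.9 131.9]
captop [421.4 116.7] [419.7 116.2] [420.5 116.1 150.1]
```

View pics/gg.png

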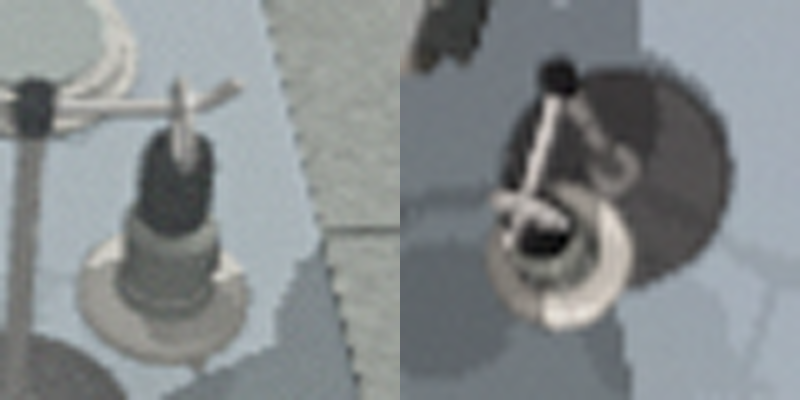

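```bash
cat > mv.py <<'E'
# usage: mv.py x y yawdeg z : world delta -> tool delta from commanded pose (measured state used for orientation)
import sys,numpy as np
from station import ctrl
from scipy.spatial.transform import Rotation as R
s=ctrl.state();q=s["tool_rot"];r=R.from_quat([q[1],q[2],q[3],q[0]]).as_matrix()
yaw=np.degrees(np.arctan2(r[1,1],r[0,1]));p=s["tcp_pos"]
print("t%.2f"%s["time"],p.round(1),"yaw%.1f"%yaw,"F",s["contact_force"].round(1),"w%.1f"%(s["gripper_width"]*87),s["grip_force"])
c,sn=np.cos(np.radians(yaw)),np.sin(np.radians(yaw))
for a in sys.argv[1:]:
    x,y,z,t=map(float,a.split(","));d=np.array([x,y,z])-p
    print(a,"delta",[round(v/1000,4) for v in(d[0]*sn-d[1]*c, d[0]*c+d[1]*sn, -d[2])],"twist",round(np.radians(-(((t-yaw+90)%180)-90)),3))
E
python3 mv.py 340,330,404,90 422,120.5,404,90
python3 -c "
from h import *
for p in[(75,190),(60,200),(90,200),(172,190)]:print(onz('top',p,300))"
```

```text
t1.60 [274.5 616.7 404.8] yaw66.0 F [-0.   0.8 -0.7] w86.9 0.0
340,330,404,90 delta [np.float64(0.1765), np.float64(-0.2353), np.float64(0.0008)] twist -0.419
422,120.5,404,90 delta [np.float64(0.3366), np.float64(-0.3933), np.float64(0.0008)] twist -0.419
[469.23376375 622.28756812]
[428.83636998 652.02041361]
[452.67924372 568.66340438]
[546.77881684 351.24753847]
```

```bash
sed -i 's/(d\[0\]\*sn-d\[1\]\*c,/(d[1]*c-d[0]*sn,/' mv.py; python3 mv.py 340,330,404,90
```

```text
t1.60 [274.5 616.7 404.8] yaw66.0 F [-0.   0.8 -0.7] w86.9 0.0
340,330,404,90 delta [np.float64(-0.1765), np.float64(-0.2353), np.float64(0.0008)] twist -0.419
```

Request:
play_rows(
  commands=[
    {"delta_pos": [-0.011, -0.015, 0], "twist": -0.05},
    {"delta_pos": [-0.033, -0.044, 0], "twist": -0.12},
    {"delta_pos": [-0.055, -0.074, 0], "twist": -0.2},
    {"delta_pos": [-0.08, -0.107, 0], "twist": -0.28},
    {"delta_pos": [-0.105, -0.14, 0], "twist": -0.36},
    {"delta_pos": [-0.13, -0.173, 0], "twist": -0.419},
    {"delta_pos": [-0.155, -0.205, 0], "twist": -0.419},
    {"delta_pos": [-0.176, -0.235, 0], "twist": -0.419},
  ],
  claw=0.087,
  force=15,
)

```text
time: 2.27
tcp_pos: [340.3, 327.8, 405.0]
tool_rot: [0.0, 0.001, 1.0, 0.0]
contact_force: [0.7, 0.3, 0.2]
gripper_width: 0.999
grip_force: 0.0
```

```bash
python3 mv.py 422,120.5,404,90
```

```text
t2.27 [340.3 327.8 405. ] yaw89.9 F [0.7 0.3 0.2] w86.9 0.0
422,120.5,404,90 delta [np.float64(-0.0819), np.float64(-0.2072), np.float64(0.001)] twist -0.001
```

Request:
play_rows(
  commands=[
    {"delta_pos": [-0.015, -0.038, 0], "twist": 0},
    {"delta_pos": [-0.03, -0.076, 0], "twist": 0},
    {"delta_pos": [-0.046, -0.114, 0], "twist": 0},
    {"delta_pos": [-0.06, -0.15, 0], "twist": 0},
    {"delta_pos": [-0.072, -0.182, 0], "twist": 0},
    {"delta_pos": [-0.079, -0.2, 0], "twist": 0},
    {"delta_pos": [-0.082, -0.207, 0], "twist": 0},
    {"delta_pos": [-0.082, -0.207, 0], "twist": 0},
  ],
)

```text
time: 2.93
tcp_pos: [422.2, 122.1, 405.0]
tool_rot: [0.0, 0.002, 1.0, 0.0]
contact_force: [-0.2, 0.2, -0.4]
gripper_width: 1.003
grip_force: 0.0
```

```bash
python3 mv.py 422,120.5,305,90;python3 - <<'E'
from h import *
np.set_printoptions(precision=1,suppress=True)
r={}
for c in("side","top"):
    i=capture(c)[:,:,::-1];cv2.imwrite(f"pics/{c}1.png",i)
    for t in["gauge_grip","gauge_ring"]:
        print(c,t,[(round(d["conf"],2),np.array(d["centre"])) for d in landmark_of(t,c)[:2]])
p=ctrl.state()["tcp_pos"]
for c in("side","top"):print(c,proj(c,p-[0,0,182]),proj(c,[422,120.5,136]))
a=cv2.imread("pics/side1.png")[220:320,345:445];b=cv2.imread("pics/top1.png")[225:295,205:275]
cv2.imwrite("pics/g1.png",np.hstack([cv2.resize(a,(400,400),interpolation=2),cv2.resize(b,(400,400),interpolation=2)]))
E
```

```text
t2.93 [422.2 122.1 405. ] yaw89.8 F [-0.2  0.2 -0.4] w87.3 0.0
422,120.5,305,90 delta [np.float64(0.0002), np.float64(-0.0016), np.float64(0.1)] twist -0.003
side gauge_grip [(0.56, array([391.3, 284.3]))]
side gauge_ring [(0.65, array([393.1, 279.6])), (0.39, array([392.1, 272.9]))]
top gauge_grip [(0.68, array([241. , 266.5]))]
top gauge_ring [(0.16, array([439.8, 279.1]))]
side [395.4 260.2] [391.3 286.7]
top [236.5 257.2] [242.3 263.5]
```

View pics/g1.png

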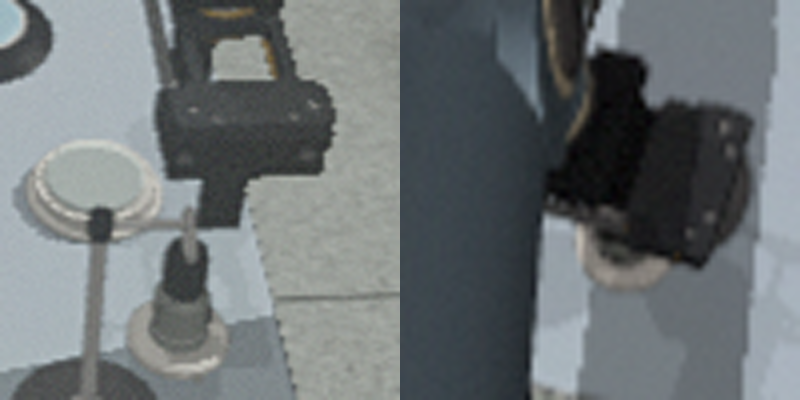

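Request:
play_rows(
  commands=[
    {"delta_pos": [0, -0.001, 0.015], "twist": 0},
    {"delta_pos": [0, -0.001, 0.035], "twist": 0},
    {"delta_pos": [0, -0.001, 0.055], "twist": 0},
    {"delta_pos": [0, -0.001, 0.075], "twist": 0},
    {"delta_pos": [0, -0.001, 0.085], "twist": 0},
    {"delta_pos": [0, -0.001, 0.089], "twist": 0},
    {"delta_pos": [0, -0.001, 0.089], "twist": 0},
    {"delta_pos": [0, -0.001, 0.089], "twist": 0},
  ],
)

```text
time: 3.9
tcp_pos: [421.9, 123.0, 316.1]
tool_rot: [0.0, -0.001, 1.0, 0.0]
contact_force: [-1.1, -0.3, -0.6]
gripper_width: 1.0
grip_force: 0.0
```

Request:
play_rows(
  commands=[
    {"delta_pos": [0, 0, 0], "twist": 0},
    {"delta_pos": [0, 0, 0], "twist": 0},
    {"delta_pos": [0, 0, 0], "twist": 0},
    {"delta_pos": [0, 0, 0], "twist": 0},
    {"delta_pos": [0, 0, 0], "twist": 0},
    {"delta_pos": [0, 0, 0], "twist": 0},
    {"delta_pos": [0, 0, 0], "twist": 0},
    {"delta_pos": [0, 0, 0], "twist": 0},
  ],
  claw=0.015,
  force=15,
)

```text
time: 4.57
tcp_pos: [421.7, 122.4, 315.7]
tool_rot: [0.0, -0.0, 1.0, 0.0]
contact_force: [0.3, -0.6, -0.5]
gripper_width: 0.478
grip_force: 0.0
```

Request:
play_rows(
  commands=[
    {"delta_pos": [0, 0, 0], "twist": 0},
    {"delta_pos": [0, 0, 0], "twist": 0},
    {"delta_pos": [0, 0, 0], "twist": 0},
    {"delta_pos": [0, 0, 0], "twist": 0},
    {"delta_pos": [0, 0, 0], "twist": 0},
    {"delta_pos": [0, 0, 0], "twist": 0},
  ],
)

```text
time: 5.07
tcp_pos: [421.8, 122.3, 315.7]
tool_rot: [0.0, -0.0, 1.0, -0.0]
contact_force: [1.3, -1.0, -0.6]
gripper_width: 0.341
grip_force: 14.8
```

Request:
play_rows(
  commands=[
    {"delta_pos": [0, 0, -0.002], "twist": 0},
    {"delta_pos": [0, 0, -0.004], "twist": 0},
    {"delta_pos": [0, 0, -0.007], "twist": 0},
    {"delta_pos": [0, 0, -0.01], "twist": 0},
    {"delta_pos": [0, 0, -0.013], "twist": 0},
    {"delta_pos": [0, 0, -0.013], "twist": 0},
    {"delta_pos": [0, 0, -0.013], "twist": 0},
  ],
)

```text
time: 5.65
tcp_pos: [421.8, 122.5, 329.0]
tool_rot: [0.0, -0.0, 1.0, 0.0]
contact_force: [-0.6, -0.1, -3.6]
gripper_width: 0.344
grip_force: 14.7
```

```bash
python3 mv.py 362,122,329,90;python3 - <<'E'
from h import *
for c in("side","top"):
    i=capture(c)[:,:,::-1];cv2.imwrite(f"pics/{c}2.png",i)
a=cv2.imread("pics/side2.png")[240:320,355:435];b=cv2.imread("pics/top2.png")[225:295,205:275]
cv2.imwrite("pics/g2.png",np.hstack([cv2.resize(a,(480,480),interpolation=2),cv2.resize(b,(320,480),interpolation=2)]))
E
```

```text
t5.65 [421.8 122.5 329. ] yaw90.0 F [-0.6 -0.1 -3.6] w30.0 14.699561725719832
362,122,329,90 delta [np.float64(0.0598), np.float64(-0.0005), np.float64(-0.0)] twist 0.0
```

View pics/g2.png

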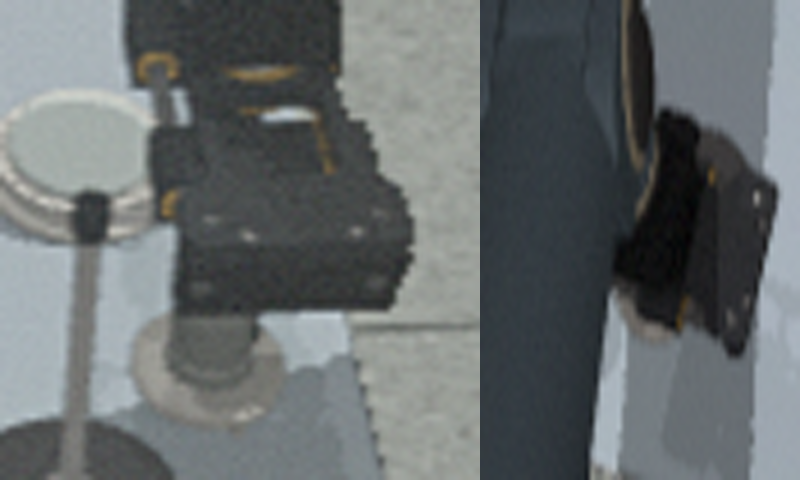

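Request:
play_rows(
  commands=[
    {"delta_pos": [0.002, 0, 0], "twist": 0},
    {"delta_pos": [0.006, 0, 0], "twist": 0},
    {"delta_pos": [0.011, 0, 0], "twist": 0},
    {"delta_pos": [0.016, 0, 0], "twist": 0},
    {"delta_pos": [0.021, 0, 0], "twist": 0},
    {"delta_pos": [0.025, 0, 0], "twist": 0},
    {"delta_pos": [0.025, 0, 0], "twist": 0},
    {"delta_pos": [0.025, 0, 0], "twist": 0},
  ],
)

```text
time: 6.42
tcp_pos: [396.5, 122.4, 328.8]
tool_rot: [0.0, -0.0, 1.0, 0.0]
contact_force: [0.2, 0.1, -2.6]
gripper_width: 0.342
grip_force: 14.7
```

```bash
python3 mv.py 386,124,329,90;python3 -c "
from station import *
print(ctrl.state()['q'].round(3))"
```

```text
t6.42 [396.5 122.4 328.8] yaw90.0 F [ 0.2  0.1 -2.6] w29.8 14.701099574449472
386,124,329,90 delta [np.float64(0.0105), np.float64(0.0016), np.float64(-0.0002)] twist 0.0
[-0.521  0.137  0.131  2.206 -0.025  0.799  1.198]
```

Request:
play_rows(
  commands=[
    {"delta_pos": [0.003, 0, 0], "twist": 0},
    {"delta_pos": [0.006, 0, 0], "twist": 0},
    {"delta_pos": [0.01, 0, 0], "twist": 0},
    {"delta_pos": [0.014, 0, 0], "twist": 0},
    {"delta_pos": [0.018, 0, 0], "twist": 0},
    {"delta_pos": [0.018, 0, 0], "twist": 0},
    {"delta_pos": [0.018, 0, 0], "twist": 0},
  ],
)

```text
time: 7.0
tcp_pos: [378.5, 122.4, 328.8]
tool_rot: [-0.0, -0.0, 1.0, 0.0]
contact_force: [-0.3, -0.3, -3.7]
gripper_width: 0.346
grip_force: 14.7
```

```bash
python3 mv.py 379,60,329,90;python3 -c "
from station import *
print(ctrl.state()['q'].round(3))"
```

```text
t7.00 [378.5 122.4 328.8] yaw90.0 F [-0.3 -0.3 -3.7] w30.1 14.716859351028688
379,60,329,90 delta [np.float64(-0.0005), np.float64(-0.0624), np.float64(-0.0002)] twist 0.0
[-0.533  0.109  0.123  2.24  -0.019  0.793  1.174]
```

Request:
play_rows(
  commands=[
    {"delta_pos": [0, -0.004, 0], "twist": 0},
    {"delta_pos": [0, -0.012, 0], "twist": 0},
    {"delta_pos": [0, -0.024, 0], "twist": 0},
    {"delta_pos": [0, -0.038, 0], "twist": 0},
    {"delta_pos": [-0.003, -0.055, 0], "twist": 0},
    {"delta_pos": [-0.008, -0.07, 0], "twist": 0},
    {"delta_pos": [-0.013, -0.082, 0], "twist": 0},
    {"delta_pos": [-0.016, -0.09, 0], "twist": 0},
  ],
)

```text
time: 7.67
tcp_pos: [395.1, 30.4, 328.8]
tool_rot: [0.0, 0.001, 1.0, -0.0]
contact_force: [-0.7, 0.3, -2.7]
gripper_width: 0.346
grip_force: 14.7
```

```bash
python3 mv.py 446,-74,329,90;python3 - <<'E'
from h import *
np.set_printoptions(precision=1,suppress=True)
for c in("side","top"):
    i=capture(c)[:,:,::-1];cv2.imwrite(f"pics/{c}3.png",i)
    for t,z in(("flat_top",20),("lens_crown",23.6),("hook_dip",172.5)):
        for d in landmark_of(t,c)[:1]: print(c,t,d["conf"],d["centre"],onz(c,d["centre"],z))
    for d in find_in("flat_top",c)[:1]:print(d)
a=cv2.imread("pics/side3.png")[240:300,335:415];b=cv2.imread("pics/top3.png")[255:305,270:340]
cv2.imwrite("pics/g3.png",np.hstack([cv2.resize(a,(480,360),interpolation=2),cv2.resize(b,(320,360),interpolation=2)]))
E
```

```text
t7.67 [395.1  30.4 328.8] yaw89.9 F [-0.7  0.3 -2.7] w30.1 14.70014481281396
446,-74,329,90 delta [np.float64(-0.0511), np.float64(-0.1043), np.float64(-0.0002)] twist -0.002
side flat_top 0.77 [366.6, 264.2] [450.6 -71.7]
side lens_crown 0.58 [341.4, 222.8] [ 507.2 -249.2]
side hook_dip 0.96 [391.9, 275.5] [423.8 120.9]
{'bbox': [366.4, 267.9, 31.5, 21.9], 'conf': 0.71}
top flat_top 0.76 [304.3, 282.2] [437.  -72.4]
top lens_crown 0.72 [367.0, 274.0] [ 519.9 -265. ]
top hook_dip 0.32 [453.2, 319.8] [ 425.5 -542.9]
{'bbox': [306.2, 278.8, 29.7, 23.9], 'conf': 0.85}
```

View pics/g3.png

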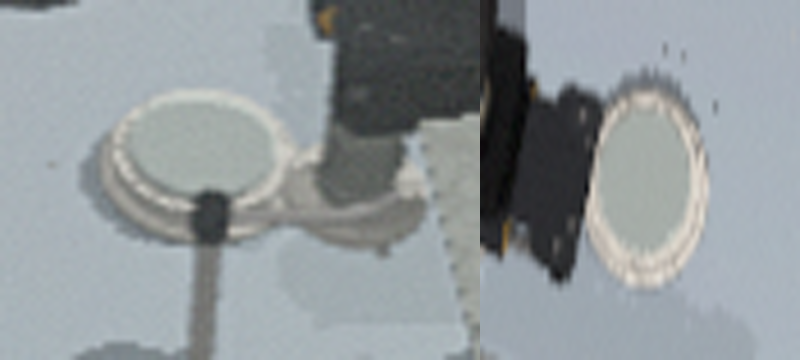

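Request:
play_rows(
  commands=[
    {"delta_pos": [-0.003, -0.005, 0], "twist": 0},
    {"delta_pos": [-0.009, -0.018, 0], "twist": 0},
    {"delta_pos": [-0.018, -0.036, 0], "twist": 0},
    {"delta_pos": [-0.027, -0.056, 0.003], "twist": 0},
    {"delta_pos": [-0.036, -0.074, 0.01], "twist": 0},
    {"delta_pos": [-0.044, -0.09, 0.018], "twist": 0},
    {"delta_pos": [-0.049, -0.101, 0.026], "twist": 0},
    {"delta_pos": [-0.0505, -0.104, 0.03], "twist": 0},
  ],
)

```text
time: 8.83
tcp_pos: [445.9, -73.7, 298.1]
tool_rot: [0.0, 0.001, 1.0, -0.001]
contact_force: [0.2, -0.0, -2.8]
gripper_width: 0.343
grip_force: 14.7
```

Request:
play_rows(
  commands=[
    {"delta_pos": [0, 0, 0.004], "twist": 0},
    {"delta_pos": [0, 0, 0.008], "twist": 0},
    {"delta_pos": [0, 0, 0.012], "twist": 0},
    {"delta_pos": [0, 0, 0.014], "twist": 0},
    {"delta_pos": [0, 0, 0.014], "twist": 0},
    {"delta_pos": [0, 0, 0.014], "twist": 0},
  ],
)

```text
time: 9.33
tcp_pos: [445.2, -71.1, 284.8]
tool_rot: [-0.0, -0.001, 1.0, 0.0]
contact_force: [-0.2, 0.5, -3.3]
gripper_width: 0.342
grip_force: 14.7
```

```bash
python3 mv.py 445.5,-74,276,90;python3 - <<'E'
from h import *
for c in("side","top"):
    cv2.imwrite(f"pics/{c}4.png",capture(c)[:,:,::-1])
    for d in landmark_of("gauge",c)[:1]: print(c,d["conf"],d["centre"],onz(c,d["centre"],28))
a=cv2.imread("pics/side4.png")[225:295,320:400];b=cv2.imread("pics/top4.png")[245:315,270:340]
cv2.imwrite("pics/g4.png",np.hstack([cv2.resize(a,(480,420),interpolation=2),cv2.resize(b,(320,420),interpolation=2)]))
E
```

```text
t9.33 [445.2 -71.1 284.8] yaw90.1 F [-0.2  0.5 -3.3] w29.7 14.694058700697497
445.5,-74,276,90 delta [np.float64(-0.0003), np.float64(-0.0029), np.float64(0.0088)] twist 0.001
side 0.71 [370.4, 261.9] [440.66610688 -71.95595837]
top 0.49 [304.2, 276.9] [452.5791322 -67.7739543]
```

View pics/g4.png

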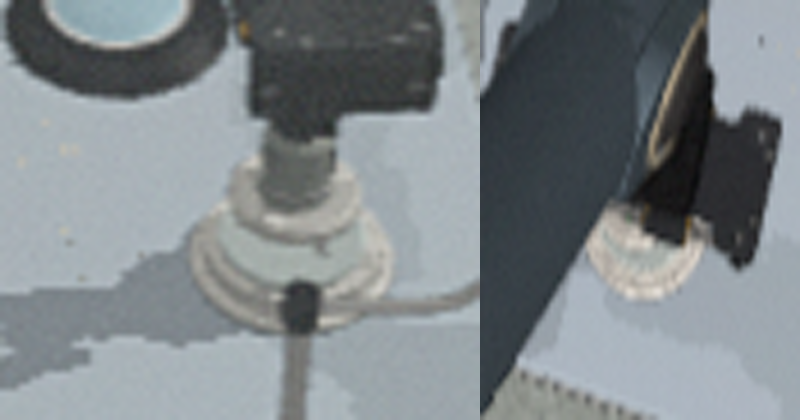

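Request:
play_rows(
  commands=[
    {"delta_pos": [0, -0.001, 0.002], "twist": 0},
    {"delta_pos": [0, -0.002, 0.004], "twist": 0},
    {"delta_pos": [0, -0.002, 0.005], "twist": 0},
    {"delta_pos": [0, -0.002, 0.006], "twist": 0},
    {"delta_pos": [0, -0.002, 0.007], "twist": 0},
    {"delta_pos": [0, -0.002, 0.007], "twist": 0},
  ],
)

```text
time: 10.03
tcp_pos: [445.3, -73.6, 277.5]
tool_rot: [-0.0, -0.0, 1.0, -0.0]
contact_force: [0.8, -0.1, -2.8]
gripper_width: 0.344
grip_force: 14.7
```

Request:
play_rows(
  commands=[
    {"delta_pos": [0, 0, 0.0005], "twist": 0},
    {"delta_pos": [0, 0, 0.001], "twist": 0},
    {"delta_pos": [0, 0, 0.001], "twist": 0},
  ],
)

```text
time: 10.28
tcp_pos: [445.3, -73.6, 276.7]
tool_rot: [-0.0, -0.0, 1.0, -0.0]
contact_force: [-0.3, -0.5, -3.4]
gripper_width: 0.344
grip_force: 14.7
```

Request:
play_rows(
  commands=[
    {"delta_pos": [0, 0, 0.0005], "twist": 0},
    {"delta_pos": [0, 0, 0.001], "twist": 0},
    {"delta_pos": [0, 0, 0.001], "twist": 0},
  ],
)

```text
time: 10.53
tcp_pos: [445.3, -73.5, 275.7]
tool_rot: [-0.0, -0.0, 1.0, 0.0]
contact_force: [0.6, -0.5, -3.5]
gripper_width: 0.342
grip_force: 14.7
```

Request:
play_rows(
  commands=[
    {"delta_pos": [0, 0, 0.0005], "twist": 0},
    {"delta_pos": [0, 0, 0.001], "twist": 0},
    {"delta_pos": [0, 0, 0.001], "twist": 0},
  ],
)

```text
time: 10.78
tcp_pos: [445.8, -73.6, 275.3]
tool_rot: [0.001, -0.0, 1.0, 0.0]
contact_force: [-0.5, -0.5, 3.1]
gripper_width: 0.341
grip_force: 14.9
```

Request:
play_rows(
  commands=[
    {"delta_pos": [0, 0, 0.0005], "twist": 0},
    {"delta_pos": [0, 0, 0.001], "twist": 0},
    {"delta_pos": [0, 0, 0.001], "twist": 0},
  ],
)

```text
time: 11.03
tcp_pos: [446.2, -73.7, 275.0]
tool_rot: [0.001, -0.0, 1.0, 0.0]
contact_force: [-1.1, -0.5, 9.4]
gripper_width: 0.344
grip_force: 15.3
```

Request:
play_rows(
  commands=[
    {"delta_pos": [0, 0, 0.0005], "twist": 0},
    {"delta_pos": [0, 0, 0.001], "twist": 0},
    {"delta_pos": [0, 0, 0.001], "twist": 0},
  ],
)

```text
time: 11.28
tcp_pos: [446.7, -73.8, 274.8]
tool_rot: [0.002, -0.0, 1.0, 0.0]
contact_force: [-2.3, -0.0, 16.0]
gripper_width: 0.339
grip_force: 15.7
```

Request:
play_rows(
  commands=[
    {"delta_pos": [0, 0, -0.001], "twist": 0},
    {"delta_pos": [0, 0, -0.002], "twist": 0},
    {"delta_pos": [0, 0, -0.0025], "twist": 0},
    {"delta_pos": [0, 0, -0.0025], "twist": 0},
  ],
)

```text
time: 11.62
tcp_pos: [445.3, -73.5, 275.3]
tool_rot: [0.0, -0.0, 1.0, 0.0]
contact_force: [-0.6, -1.1, 2.9]
gripper_width: 0.345
grip_force: 15.3
```

Request:
play_rows(
  commands=[
    {"delta_pos": [0, 0, 0], "twist": 0},
    {"delta_pos": [0, 0, 0], "twist": 0},
    {"delta_pos": [0, 0, 0], "twist": 0},
    {"delta_pos": [0, 0, 0], "twist": 0},
    {"delta_pos": [0, 0, 0], "twist": 0},
    {"delta_pos": [0, 0, 0], "twist": 0},
    {"delta_pos": [0, 0, 0], "twist": 0},
    {"delta_pos": [0, 0, 0], "twist": 0},
  ],
  claw=0.08,
)

```text
time: 12.28
tcp_pos: [445.3, -73.5, 275.2]
tool_rot: [-0.0, -0.0, 1.0, 0.0]
contact_force: [1.0, -0.0, 0.1]
gripper_width: 0.855
grip_force: 0.0
```

```bash
python3 mv.py 390.5,325.5,300,90;python3 - <<'E'
from h import *
for c in("side","top"):
    cv2.imwrite(f"pics/{c}5.png",capture(c)[:,:,::-1])
    for d in landmark_of("gauge",c)[:1]: print(c,d["conf"],d["centre"],onz(c,d["centre"],20))
E
```

```text
t12.28 [445.3 -73.5 275.2] yaw90.0 F [ 1.  -0.   0.1] w74.4 0.0
390.5,325.5,300,90 delta [np.float64(0.0547), np.float64(0.399), np.float64(-0.0248)] twist 0.0
side 0.74 [369.6, 263.3] [442.09582363 -74.7994157 ]
top 0.66 [361.6, 273.9] [ 516.06003355 -247.76231234]
```

Request:
play_rows(
  commands=[
    {"delta_pos": [0, 0, -0.005], "twist": 0},
    {"delta_pos": [0, 0, -0.02], "twist": 0},
    {"delta_pos": [0, 0, -0.045], "twist": 0},
    {"delta_pos": [0, 0, -0.075], "twist": 0},
    {"delta_pos": [0, 0.01, -0.105], "twist": 0},
    {"delta_pos": [0.003, 0.035, -0.12], "twist": 0},
    {"delta_pos": [0.008, 0.068, -0.125], "twist": 0},
    {"delta_pos": [0.013, 0.105, -0.125], "twist": 0},
  ],
)

```text
time: 13.15
tcp_pos: [432.4, 31.4, 402.7]
tool_rot: [0.003, 0.002, 1.0, 0.001]
contact_force: [1.3, 0.7, -0.9]
gripper_width: 0.921
grip_force: 0.0
```

```bash
python3 mv.py 390.5,325.5,300,90;python3 - <<'E'
from h import *
for c in("side","top"):
    for t,z in(("gauge",20),("gauge_grip",96)):
        capture(c)
        for d in landmark_of(t,c)[:2]: print(c,t,d["conf"],d["centre"],onz(c,d["centre"],z))
E
```

```text
t13.15 [432.4  31.4 402.7] yaw89.8 F [ 1.3  0.7 -0.9] w80.1 0.0
390.5,325.5,300,90 delta [np.float64(0.0429), np.float64(0.294), np.float64(0.1027)] twist -0.003
side gauge 0.94 [372.1, 264.0] [435.62053388 -71.73379806]
side gauge_grip 0.62 [370.0, 243.2] [445.29423609 -72.32649899]
top gauge 0.47 [303.3, 277.3] [451.82756954 -64.5839823 ]
top gauge 0.2 [185.4, 263.2] [389.52630801 327.62660687]
top gauge_grip 0.7 [301.5, 272.4] [452.59218665 -61.3347925 ]
top gauge_grip 0.49 [306.2, 273.5] [453.2863828  -76.72602878]
```

Request:
play_rows(
  commands=[
    {"delta_pos": [0.005, 0.037, 0], "twist": 0},
    {"delta_pos": [0.011, 0.075, 0], "twist": 0},
    {"delta_pos": [0.016, 0.114, 0], "twist": 0},
    {"delta_pos": [0.022, 0.154, 0], "twist": 0},
    {"delta_pos": [0.028, 0.194, 0], "twist": 0},
    {"delta_pos": [0.033, 0.234, 0], "twist": 0},
    {"delta_pos": [0.038, 0.268, 0.02], "twist": 0},
    {"delta_pos": [0.042, 0.29, 0.04], "twist": 0},
  ],
  claw=0.0,
  force=20,
)

```text
time: 14.22
tcp_pos: [390.2, 324.6, 360.7]
tool_rot: [0.001, -0.001, 1.0, 0.002]
contact_force: [-0.4, 0.3, -0.8]
gripper_width: 0.397
grip_force: 0.0
```

```bash
python3 mv.py 390.5,325.5,230,90;python3 - <<'E'
from h import *
c="top";capture(c)
for t in("zero_key_top","record_key_top"):
    for d in landmark_of(t,c)[:1]: print(c,t,d["conf"],d["centre"],onz(c,d["centre"],34))
E
```

```text
t14.22 [390.2 324.6 360.7] yaw90.1 F [-0.4  0.3 -0.8] w34.5 0.0
390.5,325.5,230,90 delta [np.float64(-0.0003), np.float64(0.0009), np.float64(0.1307)] twist 0.002
top record_key_top 0.59 [204.0, 269.9] [383.19688013 256.56766232]
```

Request:
play_rows(
  commands=[
    {"delta_pos": [0, 0.001, 0.015], "twist": 0},
    {"delta_pos": [0, 0.001, 0.04], "twist": 0},
    {"delta_pos": [0, 0.001, 0.065], "twist": 0},
    {"delta_pos": [0, 0.001, 0.09], "twist": 0},
    {"delta_pos": [0, 0.001, 0.11], "twist": 0},
    {"delta_pos": [0, 0.001, 0.125], "twist": 0},
    {"delta_pos": [0, 0.001, 0.134], "twist": 0},
    {"delta_pos": [0, 0.001, 0.136], "twist": 0},
  ],
)

```text
time: 15.03
tcp_pos: [391.0, 320.7, 223.4]
tool_rot: [-0.0, 0.001, 1.0, -0.001]
contact_force: [0.5, -0.6, -0.1]
gripper_width: 0.004
grip_force: 0.0
```

```bash
python3 mv.py 390.5,325.5,212,90
```

```text
t15.03 [391.  320.7 223.4] yaw89.8 F [ 0.5 -0.6 -0.1] w0.4 0.0
390.5,325.5,212,90 delta [np.float64(0.0005), np.float64(0.0048), np.float64(0.0114)] twist -0.003
```

Request:
play_rows(
  commands=[
    {"delta_pos": [0.0005, 0.005, 0], "twist": 0},
    {"delta_pos": [0.0005, 0.005, 0.003], "twist": 0},
    {"delta_pos": [0.0005, 0.005, 0.006], "twist": 0},
    {"delta_pos": [0.0005, 0.005, 0.0085], "twist": 0},
    {"delta_pos": [0.0005, 0.005, 0.0105], "twist": 0},
    {"delta_pos": [0.0005, 0.005, 0.0115], "twist": 0},
    {"delta_pos": [0.0005, 0.005, 0.0115], "twist": 0},
  ],
)

```text
time: 15.62
tcp_pos: [390.0, 327.7, 213.1]
tool_rot: [0.0, -0.0, 1.0, 0.001]
contact_force: [-0.2, 0.1, 4.2]
gripper_width: 0.005
grip_force: 1.6
```

Request:
play_rows(
  commands=[
    {"delta_pos": [0, -0.001, 0.001], "twist": 0},
    {"delta_pos": [0, -0.001, 0.002], "twist": 0},
    {"delta_pos": [0, -0.001, 0.0025], "twist": 0},
    {"delta_pos": [0, -0.001, 0.0025], "twist": 0},
  ],
)

```text
time: 15.95
tcp_pos: [390.0, 327.3, 211.5]
tool_rot: [0.001, -0.0, 1.0, 0.001]
contact_force: [-0.9, 1.3, 11.1]
gripper_width: 0.003
grip_force: 5.4
```

Request:
play_rows(
  commands=[
    {"delta_pos": [0, 0, -0.008], "twist": 0},
    {"delta_pos": [0, 0, -0.03], "twist": 0},
    {"delta_pos": [0, 0, -0.06], "twist": 0},
    {"delta_pos": [0, 0, -0.095], "twist": 0},
    {"delta_pos": [0, 0, -0.13], "twist": 0},
    {"delta_pos": [0, 0, -0.16], "twist": 0},
    {"delta_pos": [0, -0.01, -0.18], "twist": 0},
    {"delta_pos": [-0.005, -0.035, -0.19], "twist": 0},
  ],
)

```text
time: 16.62
tcp_pos: [393.7, 293.7, 403.1]
tool_rot: [0.001, -0.003, 1.0, 0.002]
contact_force: [-0.1, -0.4, 0.6]
gripper_width: 0.006
grip_force: 0.0
```

```bash
python3 mv.py 445,-74,402,180;python3 - <<'E'
from h import *
np.set_printoptions(precision=1,suppress=True)
print(ctrl.state()["q"])
for uv in[(280,115),(470,190),(468,205)]:print([onz("top",uv,z) for z in(50,150)])
for uv in[(217,290),(270,165)]:print([onz("side",uv,z) for z in(50,100,150)])
g=cv2.imread("pics/top0.png")
capture("top");r=capture("top")[255:272,178:195].reshape(-1,3).astype(int)
E
```

```text
t16.62 [393.7 293.7 403.1] yaw90.3 F [-0.1 -0.4  0.6] w0.5 0.0
445,-74,402,180 delta [np.float64(-0.0492), np.float64(-0.3679), np.float64(0.0011)] twist -1.565
[-0.7  0.2 -0.   2.   0.   1.   0.8]
[array([983.2, 177.9]), array([935.2, 154.8])]
[array([ 892.5, -528.1]), array([ 849.7, -510.2])]
[array([ 837.8, -532.7]), array([ 798.3, -514.6])]
[array([838.8,  31.1]), array([824.3,  77.5]), array([809.7, 123.9])]
[array([ 734.9, -546.9]), array([ 726.5, -466.4]), array([ 718.1, -385.9])]
```

Request:
play_rows(
  commands=[
    {"delta_pos": [-0.003, -0.02, 0], "twist": -0.1},
    {"delta_pos": [-0.007, -0.05, 0], "twist": -0.22},
    {"delta_pos": [-0.012, -0.087, 0], "twist": -0.34},
    {"delta_pos": [-0.017, -0.125, 0], "twist": -0.46},
    {"delta_pos": [-0.022, -0.163, 0], "twist": -0.58},
    {"delta_pos": [-0.027, -0.2, 0], "twist": -0.7},
    {"delta_pos": [-0.032, -0.235, 0], "twist": -0.82},
    {"delta_pos": [-0.036, -0.265, 0], "twist": -0.94},
  ],
  claw=0.08,
  force=15,
)

```text
time: 17.38
tcp_pos: [429.2, 33.6, 399.4]
tool_rot: [-0.001, -0.416, 0.909, 0.0]
contact_force: [0.1, 0.2, -0.6]
gripper_width: 0.531
grip_force: 0.0
```

```bash
python3 mv.py 445.5,-74,402,180
```

```text
t17.38 [429.2  33.6 399.4] yaw139.2 F [ 0.1  0.2 -0.6] w46.2 0.0
445.5,-74,402,180 delta [np.float64(0.0708), np.float64(-0.0826), np.float64(-0.0026)] twist -0.712
```

Request:
play_rows(
  commands=[
    {"delta_pos": [0.016, -0.019, 0], "twist": -0.1},
    {"delta_pos": [0.035, -0.041, 0], "twist": -0.2},
    {"delta_pos": [0.051, -0.06, 0], "twist": -0.3},
    {"delta_pos": [0.063, -0.074, 0], "twist": -0.42},
    {"delta_pos": [0.07, -0.082, 0], "twist": -0.54},
    {"delta_pos": [0.071, -0.083, 0], "twist": -0.65},
    {"delta_pos": [0.071, -0.083, 0], "twist": -0.712},
    {"delta_pos": [0.071, -0.083, 0], "twist": -0.712},
  ],
)

```text
time: 18.05
tcp_pos: [447.1, -53.3, 382.2]
tool_rot: [-0.037, -0.573, 0.819, 0.005]
contact_force: [0.0, 1.2, -1.3]
gripper_width: 0.914
grip_force: 0.0
```

```bash
python3 mv.py 445.5,-74,272,180
```

```text
t18.05 [447.1 -53.3 382.2] yaw159.9 F [ 0.   1.2 -1.3] w79.5 0.0
445.5,-74,272,180 delta [np.float64(0.02), np.float64(-0.0056), np.float64(0.1102)] twist -0.35
```

```bash
python3 -c "
from station import *
s=ctrl.state();print(s['q'].round(3),s['dq'].round(2),s['joint_torque'].round(1))"
```

```text
[ 0.673  0.21  -0.742  2.02   0.198  1.043  2.624] [ 1.79  0.41 -1.97 -0.12  0.62  0.23 -0.02] [ -8.3 -32.6   1.5 -21.6  -0.3   0.1   0. ]
```

Request:
play_rows(
  commands=[
    {"delta_pos": [0, 0, 0], "twist": 0},
    {"delta_pos": [0, 0, 0], "twist": 0},
  ],
)

```text
time: 18.22
tcp_pos: [447.3, -55.1, 382.1]
tool_rot: [-0.036, -0.57, 0.82, 0.006]
contact_force: [0.6, 0.2, 0.1]
gripper_width: 0.922
grip_force: 0.0
```

```bash
python3 mv.py 445.5,-74,272,180; python3 -c "
from station import *
s=ctrl.state();print(s['q'].round(3),s['dq'].round(2),s['tool_rot'])"
```

```text
t18.22 [447.3 -55.1 382.1] yaw159.5 F [0.6 0.2 0.1] w80.2 0.0
445.5,-74,272,180 delta [np.float64(0.0184), np.float64(-0.0049), np.float64(0.1101)] twist -0.357
[ 0.67   0.21  -0.734  2.02   0.194  1.042  2.624] [-0.13 -0.02  0.1   0.   -0.01 -0.01  0.  ] [-0.03627148 -0.57049867  0.82047555  0.00595903]
```

Request:
play_rows(
  commands=[
    {"delta_pos": [0, 0, 0], "twist": 0.12},
    {"delta_pos": [0, 0, 0], "twist": 0.24},
    {"delta_pos": [0, 0, 0], "twist": 0.36},
    {"delta_pos": [0, 0, 0], "twist": 0.48},
    {"delta_pos": [0, 0, 0], "twist": 0.6},
    {"delta_pos": [0, 0, 0], "twist": 0.72},
    {"delta_pos": [0, 0, 0], "twist": 0.84},
    {"delta_pos": [0, 0, 0], "twist": 0.96},
  ],
)

```text
time: 18.88
tcp_pos: [447.7, -51.7, 383.0]
tool_rot: [-0.034, -0.127, 0.991, -0.013]
contact_force: [-0.3, -0.7, 0.9]
gripper_width: 0.918
grip_force: 0.0
```

Request:
play_rows(
  commands=[
    {"delta_pos": [0, 0, 0], "twist": 0.12},
    {"delta_pos": [0, 0, 0], "twist": 0.24},
    {"delta_pos": [0, 0, 0], "twist": 0.36},
    {"delta_pos": [0, 0, 0], "twist": 0.48},
    {"delta_pos": [0, 0, 0], "twist": 0.6},
    {"delta_pos": [0, 0, 0], "twist": 0.72},
    {"delta_pos": [0, 0, 0], "twist": 0.84},
    {"delta_pos": [0, 0, 0], "twist": 0.96},
  ],
)

```text
time: 19.55
tcp_pos: [447.6, -51.7, 383.1]
tool_rot: [-0.024, 0.345, 0.938, -0.027]
contact_force: [-0.1, 0.6, -0.8]
gripper_width: 0.918
grip_force: 0.0
```

```bash
python3 mv.py 445.5,-74,382,0; python3 -c "
from station import *
s=ctrl.state();print(s['q'].round(3),s['dq'].round(2),s['tool_rot'])"
```

```text
t19.55 [447.6 -51.7 383.1] yaw49.7 F [-0.1  0.6 -0.8] w79.9 0.0
445.5,-74,382,0 delta [np.float64(-0.0128), np.float64(-0.0184), np.float64(0.0011)] twist 0.867
[ 0.43   0.17  -0.465  2.03   0.127  1.028  0.765] [-0.15 -0.02  0.17  0.01 -0.04 -0.01 -1.39] [-0.0240478   0.34471282  0.93800532 -0.02721748]
```

```bash
cat > mv.py <<'E'
# targets: x,y,z of GRASP POINT (164 ahead of TCP), yaw of tool y
import sys,numpy as np
from station import ctrl
from scipy.spatial.transform import Rotation as R
np.set_printoptions(precision=4,suppress=True)
s=ctrl.state();q=s["tool_rot"];r=R.from_quat([q[1],q[2],q[3],q[0]]).as_matrix()
yaw=np.degrees(np.arctan2(r[1,1],r[0,1]));p=s["tcp_pos"];g=p+164*r[:,2]
print("t%.2f"%s["time"],"tcp",p.round(1),"grasp",g.round(1),"yaw%.1f"%yaw,"z",r[:,2],"yz%.3f"%r[2,1],"F",s["contact_force"].round(1),"w%.1f"%(s["gripper_width"]*87),s["q"].round(2))
for a in sys.argv[1:]:
    x,y,z,t=map(float,a.split(","));tw=-np.radians(((t-yaw+90)%180)-90)
    d=np.array([x,y,z])-g
    print(a,"delta",(r.T@d/1000).round(4),"twist",round(tw,3))
E
python3 mv.py 445.5,-74,120,0
```

```text
t19.55 tcp [447.6 -51.7 383.1] grasp [437.2 -57.3 219.5] yaw49.7 z [-0.0639 -0.0345 -0.9974] yz-0.068 F [-0.1  0.6 -0.8] w79.9 [ 0.43  0.17 -0.47  2.03  0.13  1.03  0.76]
445.5,-74,120,0 delta [-0.0198 -0.0006  0.0993] twist 0.867
```

Run:
```python
from h import *
np.set_printoptions(precision=1,suppress=True)
ims=[]
for c in("side","top"):
    a=np.mean([capture(c)[:,:,::-1].astype(float) for _ in range(3)],0)
    u,v=proj(c,[445.5,-74,124]);print(c,u,v); u,v=round(u),round(v)
    ims.append(cv2.resize(np.clip(a[v-18:v+32,u-25:u+25],0,255).astype(np.uint8),(400,400),interpolation=cv2.INTER_CUBIC))
    print(c,proj(c,[445.5,-74,140]),proj(c,[445.5,-74,111]))
cv2.imwrite("pics/g5.png",np.hstack(ims))
```

```text
side 370.4147505955086 234.69041812073823
side [370.7 230. ] [370.1 238.5]
top 304.3727448412236 273.91025077757416
top [304.2 272.9] [304.5 274.7]
```

View pics/g5.png

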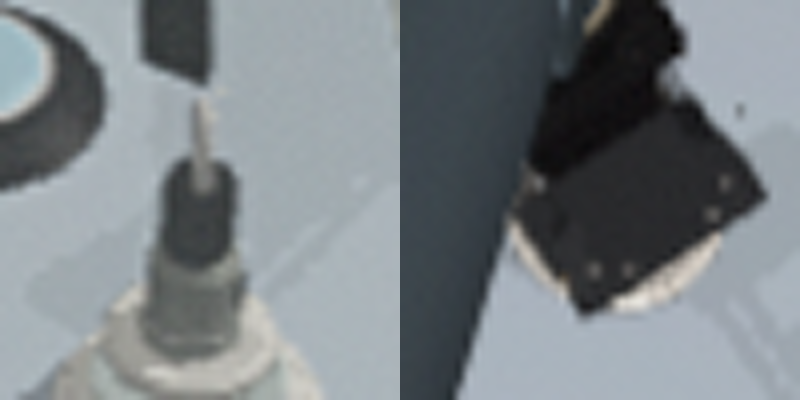

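Request:
play_rows(
  commands=[
    {"delta_pos": [0, 0, 0], "twist": 0.12},
    {"delta_pos": [0, 0, 0], "twist": 0.24},
    {"delta_pos": [0, 0, 0], "twist": 0.36},
    {"delta_pos": [0, 0, 0], "twist": 0.48},
    {"delta_pos": [0, 0, 0], "twist": 0.6},
    {"delta_pos": [0, 0, 0], "twist": 0.72},
    {"delta_pos": [0, 0, 0], "twist": 0.84},
    {"delta_pos": [0, 0, 0], "twist": 0.96},
  ],
)

```text
time: 20.52
tcp_pos: [447.8, -53.2, 383.1]
tool_rot: [-0.009, 0.739, 0.673, -0.035]
contact_force: [0.3, -1.0, -0.3]
gripper_width: 0.92
grip_force: 0.0
```

Request:
play_rows(
  commands=[
    {"delta_pos": [0, 0, 0], "twist": 0.12},
    {"delta_pos": [0, 0, 0], "twist": 0.24},
    {"delta_pos": [0, 0, 0], "twist": 0.36},
    {"delta_pos": [0, 0, 0], "twist": 0.48},
    {"delta_pos": [0, 0, 0], "twist": 0.58},
    {"delta_pos": [0, 0, 0], "twist": 0.658},
    {"delta_pos": [0, 0, 0], "twist": 0.658},
    {"delta_pos": [0, 0, 0], "twist": 0.658},
  ],
)

```text
time: 21.18
tcp_pos: [447.8, -53.1, 383.1]
tool_rot: [0.003, 0.915, 0.401, -0.036]
contact_force: [-0.3, -0.1, 0.4]
gripper_width: 0.92
grip_force: 0.0
```

```bash
python3 mv.py 445.5,-74,200,-43 445.5,-74,102,-43
```

```text
t21.18 tcp [447.8 -53.1 383.1] grasp [437.4 -58.6 219.5] yaw-42.7 z [-0.0638 -0.0336 -0.9974] yz-0.024 F [-0.3 -0.1  0.4] w80.0 [ 0.28  0.16 -0.3   2.04  0.09  1.02 -0.81]
445.5,-74,200,-43 delta [-0.0044  0.0169  0.0195] twist 0.005
445.5,-74,102,-43 delta [0.0022 0.0192 0.1172] twist 0.005
```

Request:
play_rows(
  commands=[
    {"delta_pos": [-0.0025, 0.009, 0.01], "twist": 0},
    {"delta_pos": [-0.0044, 0.0169, 0.0195], "twist": 0},
    {"delta_pos": [-0.0035, 0.0172, 0.035], "twist": 0},
    {"delta_pos": [-0.002, 0.0177, 0.055], "twist": 0},
    {"delta_pos": [-0.0005, 0.0183, 0.077], "twist": 0},
    {"delta_pos": [0.0007, 0.0187, 0.095], "twist": 0},
    {"delta_pos": [0.0016, 0.019, 0.11], "twist": 0},
    {"delta_pos": [0.002, 0.0192, 0.115], "twist": 0},
  ],
)

```text
time: 21.85
tcp_pos: [455.0, -69.5, 264.7]
tool_rot: [0.001, 0.916, 0.4, -0.038]
contact_force: [0.5, -0.4, -0.0]
gripper_width: 0.921
grip_force: 0.0
```

```bash
python3 mv.py 445.5,-74,102,-43
```

```text
t21.85 tcp [455.  -69.5 264.7] grasp [443.6 -74.9 101.2] yaw-42.9 z [-0.0693 -0.0329 -0.9971] yz-0.029 F [ 0.5 -0.4 -0. ] w80.2 [ 0.27  0.34 -0.26  2.13  0.18  0.76 -0.86]
445.5,-74,102,-43 delta [ 0.0018  0.0007 -0.001 ] twist 0.003
```

Request:
play_rows(
  commands=[
    {"delta_pos": [0.0015, 0.0005, -0.001], "twist": 0},
    {"delta_pos": [0.0015, 0.0005, -0.001], "twist": 0},
    {"delta_pos": [0.0015, 0.0005, -0.001], "twist": 0},
    {"delta_pos": [0.0015, 0.0005, -0.001], "twist": 0},
    {"delta_pos": [0.0015, 0.0005, -0.001], "twist": 0},
    {"delta_pos": [0.0015, 0.0005, -0.001], "twist": 0},
    {"delta_pos": [0.0015, 0.0005, -0.001], "twist": 0},
    {"delta_pos": [0.0015, 0.0005, -0.001], "twist": 0},
  ],
  claw=0.015,
  force=12,
)

```text
time: 22.52
tcp_pos: [457.4, -67.8, 269.0]
tool_rot: [0.003, 0.916, 0.4, -0.036]
contact_force: [-0.8, -0.2, -0.5]
gripper_width: 0.398
grip_force: 0.0
```

Request:
play_rows(
  commands=[
    {"delta_pos": [0, 0, 0], "twist": 0},
    {"delta_pos": [0, 0, 0], "twist": 0},
    {"delta_pos": [0, 0, 0], "twist": 0},
    {"delta_pos": [0, 0, 0], "twist": 0},
    {"delta_pos": [0, 0, 0], "twist": 0},
    {"delta_pos": [0, 0, 0], "twist": 0},
  ],
)

```text
time: 23.02
tcp_pos: [457.5, -67.9, 268.8]
tool_rot: [0.003, 0.916, 0.4, -0.036]
contact_force: [-0.1, -0.6, 0.7]
gripper_width: 0.272
grip_force: 11.9
```

```bash
python3 mv.py 514.5,-249.4,110,-43
```

```text
t23.02 tcp [457.5 -67.9 268.8] grasp [447.2 -73.4 105.2] yaw-42.9 z [-0.0633 -0.0336 -0.9974] yz-0.024 F [-0.1 -0.6  0.7] w23.7 [ 0.27  0.33 -0.26  2.13  0.18  0.76 -0.86]
514.5,-249.4,110,-43 delta [-0.0836  0.1689 -0.0031] twist 0.003
```

```bash
python3 mv.py 447.2,-73.4,132,-43 515,-249,132,-43
```

```text
t23.02 tcp [457.5 -67.9 268.8] grasp [447.2 -73.4 105.2] yaw-42.9 z [-0.0633 -0.0336 -0.9974] yz-0.024 F [-0.1 -0.6  0.7] w23.7 [ 0.27  0.33 -0.26  2.13  0.18  0.76 -0.86]
447.2,-73.4,132,-43 delta [-0.0018 -0.0006 -0.0267] twist 0.003
515,-249,132,-43 delta [-0.0845  0.1685 -0.0251] twist 0.003
```

Request:
play_rows(
  commands=[
    {"delta_pos": [-0.0002, 0, -0.003], "twist": 0},
    {"delta_pos": [-0.0006, -0.0002, -0.009], "twist": 0},
    {"delta_pos": [-0.0012, -0.0004, -0.017], "twist": 0},
    {"delta_pos": [-0.0017, -0.0005, -0.024], "twist": 0},
    {"delta_pos": [-0.0045, 0.005, -0.0267], "twist": 0},
    {"delta_pos": [-0.01, 0.016, -0.0265], "twist": 0},
    {"delta_pos": [-0.019, 0.034, -0.0262], "twist": 0},
    {"delta_pos": [-0.03, 0.056, -0.026], "twist": 0},
  ],
)

```text
time: 23.68
tcp_pos: [479.9, -127.6, 295.4]
tool_rot: [0.003, 0.915, 0.401, -0.036]
contact_force: [-0.3, -0.1, -2.9]
gripper_width: 0.27
grip_force: 11.9
```

```bash
python3 mv.py 515,-249,132,-43
```

```text
t23.68 tcp [ 479.9 -127.6  295.4] grasp [ 469.4 -133.1  131.8] yaw-42.7 z [-0.0639 -0.0335 -0.9974] yz-0.024 F [-0.3 -0.1 -2.9] w23.5 [ 0.36  0.34 -0.24  2.04  0.16  0.84 -0.72]
515,-249,132,-43 delta [-0.0542  0.1121  0.0008] twist 0.004
```

Request:
play_rows(
  commands=[
    {"delta_pos": [-0.01, 0.021, 0], "twist": 0},
    {"delta_pos": [-0.021, 0.043, 0], "twist": 0},
    {"delta_pos": [-0.031, 0.064, 0], "twist": 0},
    {"delta_pos": [-0.04, 0.083, 0], "twist": 0},
    {"delta_pos": [-0.048, 0.098, 0], "twist": 0},
    {"delta_pos": [-0.053, 0.108, 0], "twist": 0},
    {"delta_pos": [-0.0542, 0.112, 0], "twist": 0},
    {"delta_pos": [-0.0542, 0.112, 0], "twist": 0},
  ],
)

```text
time: 24.35
tcp_pos: [525.1, -244.1, 295.9]
tool_rot: [0.002, 0.916, 0.399, -0.036]
contact_force: [-0.6, 0.1, -2.9]
gripper_width: 0.273
grip_force: 11.9
```

```bash
python3 mv.py 515,-249,110,-43
python3 - <<'E'
from h import *
np.set_printoptions(precision=1,suppress=True)
for c in("side","top"):
    I=capture(c)[:,:,::-1];cv2.imwrite(f"pics/{c}6.png",I)
    for t,z in(("gauge",47),("gauge_grip",123),("lens_crown",23.6)):
        for d in landmark_of(t,c)[:1]: print(c,t,round(d["conf"],2),d["centre"],onz(c,d["centre"],z))
I=cv2.imread("pics/side6.png")
# expected disc-top centre (feet 47 -> 71) in side view; print brightness rows around
u,v=proj("side",[514.3,-249.8,71]);print(u,v)
g=cv2.cvtColor(I,6)
for r in range(round(v)-6,round(v)+14):print(r,g[r,round(u)-18:round(u)+19].tolist())
E
```

```text
t24.35 tcp [ 525.1 -244.1  295.9] grasp [ 514.6 -249.5  132.4] yaw-43.0 z [-0.0642 -0.0334 -0.9974] yz-0.024 F [-0.6  0.1 -2.9] w23.7 [ 0.49  0.45 -0.19  1.85  0.17  0.91 -0.54]
515,-249,110,-43 delta [0.0022 0.0005 0.0223] twist 0.001
side gauge 0.85 [343.3, 216.0] [ 501.6 -252.3]
side lens_crown 0.59 [339.7, 223.8] [ 512.7 -244.7]
top gauge 0.42 [239.0, 262.1] [437.8 150.9]
top gauge_grip 0.33 [186.2, 259.9] [386.5 296.6]
top lens_crown 0.86 [366.6, 270.9] [ 529.7 -261.1]
339.1863733488935 210.3055862151144
204 [165, 165, 168, 165, 165, 176, 176, 178, 179, 178, 182, 175, 170, 132, 99, 104, 111, 114, 111, 113, 108, 105, 125, 124, 119, 143, 153, 157, 154, 158, 156, 154, 152, 153, 152, 166, 167]
205 [166, 164, 166, 166, 174, 178, 178, 176, 176, 177, 172, 172, 169, 133, 96, 91, 97, 107, 107, 107, 106, 100, 108, 113, 115, 142, 155, 168, 171, 170, 166, 168, 167, 169, 167, 170, 170]
206 [168, 165, 166, 166, 165, 166, 172, 176, 178, 178, 174, 169, 175, 134, 97, 93, 98, 101, 102, 96, 101, 102, 107, 100, 110, 159, 166, 165, 167, 166, 168, 167, 168, 170, 170, 168, 165]
207 [173, 176, 177, 170
[... 2450 characters left out ...]
 97, 66, 57, 104, 168, 174, 167, 164, 162, 167, 167, 168, 170, 171, 173, 173, 162, 130, 138, 170, 182, 182, 142, 89, 61, 68, 115, 161, 171, 172, 169, 168]
221 [177, 183, 179, 149, 91, 55, 52, 101, 170, 172, 161, 162, 162, 161, 167, 167, 171, 170, 173, 174, 175, 175, 155, 156, 169, 180, 186, 182, 146, 94, 60, 67, 90, 136, 163, 172, 170]
222 [180, 180, 135, 79, 65, 59, 63, 145, 167, 162, 159, 160, 161, 166, 167, 164, 167, 170, 172, 175, 173, 173, 174, 175, 176, 177, 178, 181, 183, 155, 96, 68, 64, 78, 130, 164, 172]
223 [177, 135, 74, 58, 59, 58, 82, 136, 158, 157, 157, 161, 164, 166, 166, 168, 170, 172, 171, 173, 173, 173, 178, 177, 178, 178, 177, 177, 185, 187, 132, 68, 59, 60, 84, 155, 172]
```

Request:
play_rows(
  commands=[
    {"delta_pos": [0.0005, 0.0001, 0.003], "twist": 0},
    {"delta_pos": [0.001, 0.0002, 0.007], "twist": 0},
    {"delta_pos": [0.0014, 0.0003, 0.012], "twist": 0},
    {"delta_pos": [0.0018, 0.0004, 0.016], "twist": 0},
    {"delta_pos": [0.002, 0.0004, 0.019], "twist": 0},
    {"delta_pos": [0.002, 0.0005, 0.0205], "twist": 0},
    {"delta_pos": [0.002, 0.0005, 0.0205], "twist": 0},
    {"delta_pos": [0.002, 0.0005, 0.0205], "twist": 0},
  ],
)

```text
time: 25.42
tcp_pos: [525.6, -242.4, 275.6]
tool_rot: [0.002, 0.916, 0.4, -0.036]
contact_force: [-0.2, 0.2, -2.7]
gripper_width: 0.274
grip_force: 11.9
```

```bash
python3 mv.py 515,-249,107,-43
```

```text
t25.42 tcp [ 525.6 -242.4  275.6] grasp [ 515.  -247.9  112.1] yaw-42.9 z [-0.0641 -0.0333 -0.9974] yz-0.024 F [-0.2  0.2 -2.7] w23.8 [ 0.49  0.47 -0.19  1.87  0.18  0.87 -0.55]
515,-249,107,-43 delta [-0.0005  0.0009  0.0051] twist 0.003
```

Request:
play_rows(
  commands=[
    {"delta_pos": [-0.0004, 0.0007, 0.0015], "twist": 0},
    {"delta_pos": [-0.0004, 0.0007, 0.003], "twist": 0},
    {"delta_pos": [-0.0004, 0.0008, 0.0045], "twist": 0},
    {"delta_pos": [-0.0004, 0.0008, 0.005], "twist": 0},
    {"delta_pos": [-0.0004, 0.0008, 0.005], "twist": 0},
  ],
)

```text
time: 25.83
tcp_pos: [525.7, -243.4, 270.8]
tool_rot: [0.003, 0.916, 0.4, -0.036]
contact_force: [0.9, 0.1, -2.4]
gripper_width: 0.271
grip_force: 11.9
```

Request:
play_rows(
  commands=[
    {"delta_pos": [0, 0, 0.0005], "twist": 0},
    {"delta_pos": [0.0001, 0, 0.001], "twist": 0},
    {"delta_pos": [0.0001, 0, 0.001], "twist": 0},
  ],
)

```text
time: 26.08
tcp_pos: [525.8, -243.3, 270.1]
tool_rot: [0.003, 0.916, 0.4, -0.036]
contact_force: [-0.0, 1.3, -0.9]
gripper_width: 0.272
grip_force: 11.9
```

Request:
play_rows(
  commands=[
    {"delta_pos": [0, 0, 0.0005], "twist": 0},
    {"delta_pos": [0.0001, 0, 0.001], "twist": 0},
    {"delta_pos": [0.0001, 0, 0.001], "twist": 0},
  ],
)

```text
time: 26.33
tcp_pos: [526.1, -243.1, 269.6]
tool_rot: [0.003, 0.916, 0.4, -0.035]
contact_force: [-0.3, 1.8, 4.6]
gripper_width: 0.272
grip_force: 11.9
```

Request:
play_rows(
  commands=[
    {"delta_pos": [0, 0, -0.0003], "twist": 0},
    {"delta_pos": [0, 0, -0.0006], "twist": 0},
    {"delta_pos": [0, 0, -0.0006], "twist": 0},
  ],
)

```text
time: 26.58
tcp_pos: [525.9, -243.2, 269.7]
tool_rot: [0.003, 0.916, 0.4, -0.036]
contact_force: [-0.2, 1.6, 4.3]
gripper_width: 0.274
grip_force: 11.9
```

Request:
play_rows(
  commands=[
    {"delta_pos": [0, 0, 0], "twist": 0},
    {"delta_pos": [0, 0, 0], "twist": 0},
    {"delta_pos": [0, 0, 0], "twist": 0},
    {"delta_pos": [0, 0, 0], "twist": 0},
    {"delta_pos": [0, 0, 0], "twist": 0},
    {"delta_pos": [0, 0, 0], "twist": 0},
    {"delta_pos": [0, 0, 0], "twist": 0},
    {"delta_pos": [0, 0, 0], "twist": 0},
  ],
  claw=0.08,
)

```text
time: 27.25
tcp_pos: [525.6, -243.3, 269.3]
tool_rot: [0.003, 0.916, 0.4, -0.036]
contact_force: [0.5, 0.3, 0.5]
gripper_width: 0.793
grip_force: 0.0
```

```bash
python3 mv.py 515,-249,235,-43
python3 - <<'E'
from h import *
np.set_printoptions(precision=1,suppress=True)
I=capture("side")[:,:,::-1];cv2.imwrite("pics/side7.png",I)
u,v=proj("side",[514.5,-249.4,45]);print(u,v)
g=cv2.cvtColor(np.ascontiguousarray(I),6)
for r in list(range(round(v)-22,round(v)-8,3))+list(range(round(v)-4,round(v)+7)):print(r,g[r,round(u)-14:round(u)+15].tolist())
E
```

```text
t27.25 tcp [ 525.6 -243.3  269.3] grasp [ 515.1 -248.8  105.7] yaw-42.9 z [-0.0639 -0.0335 -0.9974] yz-0.024 F [0.5 0.3 0.5] w69.0 [ 0.49  0.48 -0.18  1.87  0.18  0.85 -0.55]
515,-249,235,-43 delta [-0.009  -0.0031 -0.1289] twist 0.003
339.04934492576973 217.28819076641386
195 [65, 55, 57, 66, 74, 60, 60, 65, 62, 70, 62, 63, 55, 77, 128, 102, 74, 56, 58, 58, 65, 61, 64, 65, 62, 92, 91, 82, 65]
198 [87, 55, 52, 59, 59, 67, 66, 64, 58, 62, 64, 56, 60, 77, 118, 99, 67, 59, 64, 62, 65, 61, 54, 61, 90, 96, 81, 65, 64]
201 [129, 84, 52, 56, 61, 59, 69, 80, 75, 73, 60, 63, 58, 72, 111, 102, 72, 63, 61, 63, 57, 60, 58, 60, 57, 59, 57, 65, 61]
204 [166, 168, 172, 168, 168, 171, 170, 171, 170, 172, 118, 62, 55, 56, 60, 60, 55, 57, 85, 144, 158, 153, 103, 61, 57, 63, 62, 61, 64]
207 [168, 166, 167, 167, 165, 166, 165, 164, 172, 170, 114, 57, 50, 55, 64, 60, 59, 54, 85, 162, 171, 151, 95, 57, 59, 59, 64, 51, 83]
213 [166, 166, 165, 167, 167, 163, 165, 164, 159, 115, 88, 87, 102, 105, 106, 106, 105, 106, 105, 98, 157, 172, 171, 138, 117, 160, 170, 170, 168]
214 [164, 165, 167, 163, 165, 167, 167,
[... 702 characters left out ...]
2, 97, 109, 142, 153, 155, 126, 100, 93, 106, 109, 107, 104, 104, 122, 133, 121, 142, 180, 176, 182, 192, 139, 92, 133, 162, 173]
220 [146, 97, 65, 57, 101, 138, 139, 133, 130, 123, 105, 96, 97, 99, 99, 99, 103, 118, 135, 162, 180, 180, 190, 194, 136, 70, 67, 112, 158]
221 [86, 51, 55, 80, 114, 143, 151, 142, 135, 132, 128, 114, 107, 105, 108, 118, 127, 149, 175, 181, 180, 182, 193, 183, 141, 87, 65, 65, 94]
222 [57, 47, 62, 109, 132, 129, 134, 137, 136, 136, 138, 140, 135, 129, 158, 180, 185, 183, 186, 184, 189, 196, 194, 179, 172, 145, 90, 61, 59]
223 [56, 53, 81, 135, 154, 143, 126, 130, 139, 161, 181, 188, 182, 185, 184, 185, 185, 186, 189, 194, 190, 184, 171, 174, 181, 179, 118, 64, 64]
```

Request:
play_rows(
  commands=[
    {"delta_pos": [-0.0003, -0.0001, -0.004], "twist": 0},
    {"delta_pos": [-0.0011, -0.0004, -0.016], "twist": 0},
    {"delta_pos": [-0.0025, -0.0008, -0.036], "twist": 0},
    {"delta_pos": [-0.0042, -0.0014, -0.06], "twist": 0},
    {"delta_pos": [-0.006, -0.0021, -0.086], "twist": 0},
    {"delta_pos": [-0.0077, -0.0026, -0.11], "twist": 0},
    {"delta_pos": [-0.009, -0.0031, -0.129], "twist": 0},
    {"delta_pos": [-0.009, -0.0031, -0.129], "twist": 0},
  ],
)

```text
time: 27.97
tcp_pos: [526.5, -243.6, 404.6]
tool_rot: [0.006, 0.916, 0.4, -0.032]
contact_force: [-0.1, 0.6, -0.2]
gripper_width: 0.917
grip_force: 0.0
```

```bash
python3 mv.py 460,0,235,-43 378.8,258.2,225,-43
python3 - <<'E'
from h import *
np.set_printoptions(precision=1,suppress=True)
for c in("side","top"):
    capture(c)
    for t,z in(("gauge",20.6),("gauge_grip",96.6)):
        for d in landmark_of(t,c)[:1]: print(c,t,round(d["conf"],2),d["centre"],onz(c,d["centre"],z))
E
```

```text
t27.97 tcp [ 526.5 -243.6  404.6] grasp [ 517.5 -249.7  240.9] yaw-42.9 z [-0.0546 -0.0372 -0.9978] yz-0.015 F [-0.1  0.6 -0.2] w79.8 [ 0.51  0.33 -0.2   1.75  0.13  1.11 -0.49]
460,0,235,-43 delta [ 0.1443 -0.2119 -0.0002] twist 0.003
378.8,258.2,225,-43 delta [ 0.2789 -0.4469  0.0046] twist 0.003
side gauge 0.79 [343.0, 223.9] [ 502.5 -247.3]
side gauge_grip 0.95 [338.8, 203.5] [ 515.7 -249.1]
top gauge 0.61 [359.3, 274.9] [ 510.6 -241.3]
top gauge_grip 0.47 [362.9, 266.7] [ 524.  -244.5]
```

Request:
play_rows(
  commands=[
    {"delta_pos": [0.008, -0.013, 0], "twist": 0},
    {"delta_pos": [0.024, -0.038, 0], "twist": 0},
    {"delta_pos": [0.042, -0.068, 0], "twist": 0},
    {"delta_pos": [0.062, -0.1, 0], "twist": 0},
    {"delta_pos": [0.082, -0.132, 0], "twist": 0},
    {"delta_pos": [0.102, -0.164, 0], "twist": 0},
    {"delta_pos": [0.122, -0.196, 0], "twist": 0},
    {"delta_pos": [0.142, -0.228, 0], "twist": 0},
  ],
  claw=0.0,
  force=20,
)

```text
time: 28.93
tcp_pos: [452.8, 18.1, 394.0]
tool_rot: [0.002, 0.916, 0.4, -0.037]
contact_force: [1.2, 0.7, -0.7]
gripper_width: 0.4
grip_force: 0.0
```

```bash
python3 mv.py 378.8,258.2,225,-43
```

```text
t28.93 tcp [452.8  18.1 394. ] grasp [442.1  12.5 230.5] yaw-42.8 z [-0.065  -0.0337 -0.9973] yz-0.025 F [ 1.2  0.7 -0.7] w34.8 [ 0.2   0.15 -0.38  2.01  0.09  1.06 -0.97]
378.8,258.2,225,-43 delta [ 0.1376 -0.2132  0.0013] twist 0.003
```

Request:
play_rows(
  commands=[
    {"delta_pos": [0.018, -0.028, 0], "twist": 0},
    {"delta_pos": [0.038, -0.059, 0], "twist": 0},
    {"delta_pos": [0.058, -0.09, 0], "twist": 0},
    {"delta_pos": [0.078, -0.121, 0], "twist": 0},
    {"delta_pos": [0.098, -0.152, 0], "twist": 0},
    {"delta_pos": [0.117, -0.181, 0], "twist": 0},
    {"delta_pos": [0.131, -0.203, 0], "twist": 0},
    {"delta_pos": [0.1376, -0.213, 0], "twist": 0},
  ],
)

```text
time: 29.6
tcp_pos: [388.7, 265.2, 390.0]
tool_rot: [0.002, 0.914, 0.403, -0.036]
contact_force: [0.6, -0.1, -0.9]
gripper_width: 0.006
grip_force: 0.0
```

```bash
python3 mv.py 379,258,60,-43
```

```text
t29.60 tcp [388.7 265.2 390. ] grasp [378.  259.9 226.5] yaw-42.5 z [-0.0651 -0.0325 -0.9974] yz-0.026 F [ 0.6 -0.1 -0.9] w0.6 [-0.18  0.21 -0.58  1.97  0.11  1.06 -1.55]
379,258,60,-43 delta [0.0106 0.0064 0.166 ] twist 0.009
```

Request:
play_rows(
  commands=[
    {"delta_pos": [0.0012, 0.0007, 0.018], "twist": 0},
    {"delta_pos": [0.003, 0.0018, 0.045], "twist": 0},
    {"delta_pos": [0.005, 0.003, 0.075], "twist": 0},
    {"delta_pos": [0.007, 0.0042, 0.105], "twist": 0},
    {"delta_pos": [0.0088, 0.0053, 0.133], "twist": 0},
    {"delta_pos": [0.0102, 0.006, 0.153], "twist": 0},
    {"delta_pos": [0.011, 0.0064, 0.165], "twist": 0},
    {"delta_pos": [0.011, 0.0064, 0.166], "twist": 0},
  ],
)

```text
time: 30.27
tcp_pos: [391.3, 258.9, 221.2]
tool_rot: [0.003, 0.915, 0.401, -0.039]
contact_force: [-0.1, -0.2, 0.6]
gripper_width: 0.007
grip_force: 0.0
```

```bash
python3 mv.py 380,258.8,49,-43
```

```text
t30.27 tcp [391.3 258.9 221.2] grasp [379.9 252.8  57.7] yaw-42.8 z [-0.0695 -0.0368 -0.9969] yz-0.026 F [-0.1 -0.2  0.6] w0.6 [-0.27  0.46 -0.49  2.13  0.3   0.7  -1.71]
380,258.8,49,-43 delta [ 0.0051 -0.0037  0.0085] twist 0.004
```

Request:
play_rows(
  commands=[
    {"delta_pos": [0.003, -0.0025, 0], "twist": 0},
    {"delta_pos": [0.003, -0.0025, 0], "twist": 0},
    {"delta_pos": [0.003, -0.0025, 0], "twist": 0},
  ],
)

```text
time: 30.52
tcp_pos: [393.4, 264.0, 224.7]
tool_rot: [0.002, 0.916, 0.4, -0.035]
contact_force: [0.3, -0.8, -0.3]
gripper_width: 0.006
grip_force: 0.0
```

```bash
python3 mv.py 380,258.8,49,-43
```

```text
t30.52 tcp [393.4 264.  224.7] grasp [383.3 258.7  61.1] yaw-42.8 z [-0.062  -0.0322 -0.9976] yz-0.024 F [ 0.3 -0.8 -0.3] w0.5 [-0.28  0.46 -0.49  2.12  0.3   0.7  -1.72]
380,258.8,49,-43 delta [-0.0014 -0.0022  0.0123] twist 0.003
```

Request:
play_rows(
  commands=[
    {"delta_pos": [-0.0015, -0.002, 0.003], "twist": 0},
    {"delta_pos": [-0.0015, -0.002, 0.006], "twist": 0},
    {"delta_pos": [-0.0015, -0.002, 0.009], "twist": 0},
    {"delta_pos": [-0.0014, -0.002, 0.0115], "twist": 0},
    {"delta_pos": [-0.0014, -0.002, 0.013], "twist": 0},
    {"delta_pos": [-0.0014, -0.002, 0.0135], "twist": 0},
    {"delta_pos": [-0.0014, -0.002, 0.0135], "twist": 0},
  ],
)

```text
time: 31.1
tcp_pos: [390.4, 263.5, 211.3]
tool_rot: [0.003, 0.916, 0.4, -0.036]
contact_force: [-1.3, -1.6, 13.0]
gripper_width: 0.004
grip_force: 5.8
```

Request:
play_rows(
  commands=[
    {"delta_pos": [0, 0, 0], "twist": 0},
    {"delta_pos": [-0.0004, 0, -0.006], "twist": 0},
    {"delta_pos": [-0.001, 0, -0.02], "twist": 0},
    {"delta_pos": [-0.003, -0.001, -0.045], "twist": 0},
    {"delta_pos": [-0.005, -0.002, -0.07], "twist": 0},
    {"delta_pos": [-0.006, -0.0025, -0.09], "twist": 0},
    {"delta_pos": [-0.0065, -0.0025, -0.1], "twist": 0},
    {"delta_pos": [-0.0065, -0.0025, -0.1], "twist": 0},
  ],
)

```text
time: 31.77
tcp_pos: [390.8, 263.8, 312.4]
tool_rot: [0.002, 0.916, 0.4, -0.034]
contact_force: [-0.6, 0.1, 0.3]
gripper_width: 0.008
grip_force: 0.0
```

```bash
python3 mv.py
python3 - <<'E'
from h import *
np.set_printoptions(precision=1,suppress=True)
for c in("side","top"):
    I=capture(c)[:,:,::-1];cv2.imwrite(f"pics/{c}9.png",I)
    for t,z in(("gauge",20.6),("gauge_grip",96.6)):
        for d in landmark_of(t,c)[:1]: print(c,t,round(d["conf"],2),d["centre"],onz(c,d["centre"],z))
g=cv2.cvtColor(cv2.imread("pics/side9.png"),6)
for r in range(204,223,3):print(r,g[r,325:354].tolist())
E
```

```text
t31.77 tcp [390.8 263.8 312.4] grasp [381.  258.6 148.8] yaw-42.9 z [-0.0599 -0.0315 -0.9977] yz-0.023 F [-0.6  0.1  0.3] w0.7 [-0.21  0.32 -0.56  2.06  0.19  0.89 -1.63]
side gauge 0.65 [341.0, 225.0] [ 508.9 -242.5]
side gauge_grip 0.78 [337.4, 203.3] [ 519.7 -250.3]
top gauge 0.72 [360.8, 275.9] [ 508.7 -246.9]
top gauge_grip 0.71 [199.2, 261.6] [396.3 263.1]
204 [177, 176, 177, 179, 179, 179, 178, 182, 183, 182, 127, 73, 61, 68, 71, 65, 63, 67, 89, 155, 170, 162, 167, 163, 164, 168, 164, 162, 167]
207 [178, 175, 177, 176, 178, 178, 177, 177, 180, 181, 130, 71, 63, 67, 69, 66, 65, 63, 97, 165, 179, 178, 178, 177, 177, 181, 178, 180, 179]
210 [175, 177, 177, 178, 174, 179, 177, 180, 167, 129, 107, 99, 80, 67, 69, 77, 82, 131, 141, 152, 175, 179, 179, 178, 176, 178, 178, 178, 179]
213 [176, 176, 174, 176, 178, 172, 176, 177, 171, 122, 91, 99, 102, 113, 109, 113, 109, 109, 107, 99, 165, 180, 175, 178, 179, 177, 178, 177, 177]
216 [178, 176, 180, 176, 179, 170, 194, 202, 175, 119, 95, 97, 101, 103, 104, 103, 102, 110, 112, 122, 178, 200, 202, 189, 180, 179, 179, 180, 178]
219 [180, 178, 148, 97, 110, 145, 155, 157, 135, 111, 97, 105, 112, 108, 106, 109, 123, 137, 129, 142, 187, 189, 194, 202, 146, 102, 140, 174, 183]
222 [61, 56, 69, 111, 138, 128, 144, 157, 154, 162, 161, 149, 141, 133, 158, 178, 187, 185, 186, 183, 185, 197, 196, 175, 178, 156, 97, 59, 59]
```

Gauge is unmoved and upright on the lens, arm clear, both keys pressed firmly in turn.

```bash
python3 -c "
from station import ticket
print(ticket.finish_job())"
```

```text
the job is handed in; nothing more can be done
None
```

I stood the spherometer on the flat and pressed the yellow key, then stood it upright on the lens crown and pressed the green key. It was left standing there with the arm clear, and the job was handed in at about 32 s; the judge's verdict was not shown.

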